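Put the skimmer away in the crowded slanted utensil holder

TASK

Lift the steel skimmer out of the strainer basket and put it away, handle end first, in the slanted wooden holder, gently working its handle in among the three bamboo spatulas so that they move aside. Guide it in your grip until the handle stands on the bottom of the holder, then let go. The spatulas stay standing in the holder, and the bowls, the jar and the chopstick box stay where they are.

Things in the scene. Friction and masses are not known exactly. Their poses are not given: they have to be found in the camera images.
- skimmer_head (a point): Centre of the stainless skimmer's head, where to grip it: a flat perforated disc 56 mm across, 10 mm thick, atop a flat straight handle. Axes: z along the handle up to the head, x the disc's normal, y across the width. The handle's free end lies 153 mm away along -z. Starts standing head up in the basket's middle cell, up to 6 degrees off plumb, its head clear above the rim.
- skimmer_tip (a point): The free (lower) end of the skimmer's handle, on its centre line; axes as at the head. The handle is 22 mm wide (y) and 8 mm thick (x); its last 34 mm taper in width to a rounded 8 mm end.
- skimmer: The whole skimmer, 181 mm long, about 140 g, loose; its origin and axes are those of the handle's free end.
- slot: Wooden holder, an open box fixed on a steel stand (130 x 130 mm), leaning 30 degrees. Origin: centre of its inner floor, 24 mm above the ledge. z: box axis, up out of the mouth, leaning to the robot's side; x: thin direction, away from the robot and up; y: width. Inside 17 (x) x 110 (y) x 80 mm deep (z), walls 6 mm. Utensils fit only side by side along y; with the skimmer in, 16 mm width stays free.
- spatula_a_mid (a point): Half-way point of the first (at slot -y) of three like bamboo spatulas in the holder (loose, 30 g): a flat bar 24 mm wide (y), 11 mm thick (x), 115 mm long (z up from its square foot), top end a half circle. It stands on the holder's floor against the lower wall and sticks out 35 mm. The gaps beside it are narrower than the skimmer's handle.
- spatula_b_mid (a point): Half-way point of the middle one of three like bamboo spatulas in the holder (loose, 30 g): a flat bar 24 mm wide (y), 11 mm thick (x), 115 mm long (z up from its square foot), top end a half circle. It stands on the holder's floor against the lower wall and sticks out 35 mm. The gaps beside it are narrower than the skimmer's handle.
- spatula_c_mid (a point): Half-way point of the third (at slot +y) of three like bamboo spatulas in the holder (loose, 30 g): a flat bar 24 mm wide (y), 11 mm thick (x), 115 mm long (z up from its square foot), top end a half circle. It stands on the holder's floor against the lower wall and sticks out 35 mm. The gaps beside it are narrower than the skimmer's handle.
- basket: Aluminium strainer basket fixed to the ledge, 90 (x) x 80 (y) x 70 mm high, origin under its centre. Partitions 65 mm high leave a middle cell 13 mm (x) by 27 mm (y), its floor 3 mm above the ledge, in which the skimmer's handle stands.
- bowls: Bystander: stack of three blue melamine bowls, 124 mm across, 84 mm high, origin under its centre.
- jar: Bystander: glass jar with a screw lid, 76 mm across, 100 mm high, origin under its centre.
- chopstick_box: Bystander: closed wooden chopstick box, 74 (x) x 204 (y) x 56 mm high, origin under its centre.
There are look-alikes about, which are no part of the job. Several things look just like the part that bears slot: the one meant starts nearest to the robot's base. There is more than one size of the skimmer; the job needs the larger.

How it is judged:
By the outcome, as a careful person would: the job done as asked, in the order asked, and still so for the second after the job is handed in, with the robot touching nothing.
It also fails if it takes over 50 s, if anything falls off the work surface, if the arm or the gripper's body presses on something with over 40 N, if the wrist force passes 120 N, or if a joint passes its speed limit or range.

ROBOT

A 7-joint arm with a two-finger parallel gripper is mounted at the origin on the work surface. World frame = base frame: x ahead of the robot, y to its left, z up, the work surface at z = 0. Lengths are in m, angles in rad, forces in N, time in s.
With the tool pointing down it reaches from about 0.35 to 0.9 m from the base axis. Payload 7.2 kg.
Tool frame: the origin (TCP) lies midway between the tips of the shut fingers; the grasp point (between the pads) lies manip.grip_depth behind it (manip.grip_depth is the distance from the TCP to the grasp point, in m); z points along the fingers, x is the direction in which the jaws open and shut, and the axes are right-handed (so a half turn about z gives the same grasp; the last joint's range is limited). The gripper opens to 88 mm and grips with 3 to 60 N. Pads are 20 mm wide; open, the fingers measure 115 mm over their backs; the gripper's body (75 mm by 178 mm) begins 61 mm behind the grasp point.
Start: joints at [-1.35, 0.411, -0.013, 1.596, 0.006, 1.134, -0.082], TCP at [0.178, 0.599, 0.223] pointing down, gripper open.
Joint ranges: [-2.95, 2.95], [-0.29, 1.99], [-1.47, 1.44], [0.14, 2.54], [-1.03, 4.17], [0.13, 1.85], [-2.86, 2.86]. Speed limits (rad/s): [2.39, 2.39, 3.01, 3.01, 3.14, 3.14, 3.14].

INTERFACE

Orientations are given as a 3x3 rotation matrix whose columns are the frame's x, y, z axes.
In Python, from plant import monitor, snapshot, manip gives the robot as it stands.
- The arm moves only by the tool send_rows, never from a script. Its argument "targets" is a list of rows, each a list of 3 entries, a list of its own where there are three numbers: the turn, a rotation vector about the tool's x, y, z in rad, then the shift along the tool's x, y, z in m, then the gripper's target within -1 to 1 (fully open at 1, half-way at 0, shut at -1). In form: [[[ax, ay, az], [dx, dy, dz], jaw], ...]. A call has 1 to 10 rows; each row shifts and turns the commanded pose from where the row before left it, along the tool's axes as they then stand; what a row does not reach is not made up. A row lasts 1/10 s, in which the tool goes at most 50 mm and 8.59 degrees, less where a joint would pass 70% of its speed; a pose out of reach is approached as far as the arm can. A call is refused whole if a number of a shift passes 0.05 or a number of a turn 0.15, either way. A call with a gripper value outside its range is refused whole. The fingers move at their own pace and stop on an object; the grip force is fixed at half the most. Time passes only in rows, so rows that do not move let the fingers close. It gives the time, the measured TCP pose, the force and the opening at its end, in the units of the state.
- monitor.read_state(): the state, without advancing time (a new reading comes with each control period).
- snapshot(name): name is "scene" or "side" or "wrist"; returns a dict with "frame" (384x512x3 uint8, blue, green, red), "fx", "fy", "cx", "cy" (pixels), "pose" (4x4, takes a point from camera to world coordinates). Camera axes: x right, y up, looking along -z (the intrinsics and any distortion apply to the point x, -y, -z); pixel columns grow to the right and rows downward; lengths in m; the calibration is good to about 2 mm. The wrist camera is an equidistant fisheye: a pixel r from the principal point sees the ray r / f radians off the axis. A picture is of the moment at which its call begins. There is no depth.
- manip.finish_job(): hands the job in, once; it reports no verdict.
The state is a dict: "clock": time; "joints": joint angles; "joint_vel": joint speeds; "effort": joint torques, N m; "eef_pos": TCP position; "tcp_rot": TCP orientation; "wrist_force": force on the tool from outside, world axes, zero at the start; "torque": the same for the moment, N m; "grip_width": finger opening in m.
Only numpy, scipy, OpenCV 4.12 (cv2) and the standard library are available. Lean on these libraries where they do the work, as an engineer would, in place of code of your own. Each camera call takes 0.05 s, during which the arm holds its last target.

## Working session

There is one attempt and no reset: what is moved stays moved. The work goes in short steps, Python scripts to look and compute and a tool call to move; the robot and the scene stay as the last step left them, time stands still between calls to the robot, and variables do not carry over. Pictures are saved under pics/ and viewed, and the job is handed in when it is done.

Besides the shell and the picture viewer there is one more tool, called after "Emit:" as a command line: name --argument value ..., lists and objects as JSON in quotes. send_rows: Moves the arm, as the interface text tells. Its arguments: {"type":"object","properties":{"targets":{"type":"array","items":{"type":"array"}}},"required":["targets"]}

```bash
mkdir -p pics; ls; python3 - <<'E'
from plant import monitor, snapshot, manip
import cv2, numpy as np
s=monitor.read_state()
print(s, manip.grip_depth)
for n in ("scene","side","wrist"):
    d=snapshot(n); cv2.imwrite(f"pics/{n}0.png",d["frame"]); print(n,d["fx"],d["fy"],d["cx"],d["cy"],np.round(d["pose"],4).tolist(),[k for k in d])
E
```

```text
pics
{'clock': 0.0, 'joints': array([-1.35020029,  0.41189003, -0.01276071,  1.59700493,  0.00559983,
        1.13432633, -0.08223643]), 'joint_vel': array([ 0.00045278, -0.00037135,  0.00012813,  0.00038964, -0.00088143,
        0.00025546,  0.00127413]), 'effort': array([-1.65588945e-04, -5.87951159e+01,  6.41786847e-01, -2.91066492e+01,
       -5.38220617e-02,  1.84299541e-02,  1.43957632e-04]), 'eef_pos': array([0.17786918, 0.59863551, 0.22183099]), 'tcp_rot': array([[ 2.84766816e-01,  9.58596750e-01, -3.63266692e-04],
       [ 9.58595499e-01, -2.84767032e-01, -1.55112381e-03],
       [-1.59034862e-03,  9.34827728e-05, -9.99998731e-01]]), 'wrist_force': array([0.44050217, 0.60116878, 0.69990931]), 'torque': array([-0.01434108, -0.00115138, -0.01521899]), 'grip_width': 0.08752816874758623} 0.0187
scene 430.0403884593887 430.0403884593887 256.37954664353583 191.21158153573487 [[0.7922, -0.4682, 0.3914, 0.9343], [0.61, 0.5869, -0.5324, -0.5683], [0.0196, 0.6605, 0.7506, 0.8309], [0.0, 0.0, 0.0, 1.0]] ['frame', 'fx', 'fy', 'cx', 'cy', 'pose']
side 401.7155190938515 401.7155190938515 261.2351911622604 191.51624898700638 [[-0.9669, 0.1417, -0.2122, 0.3673], [-0.2539, -0.4509, 0.8557, 0.8347], [0.0256, 0.8813, 0.472, 0.6318], [0.0, 0.0, 0.0, 1.0]] ['frame', 'fx', 'fy', 'cx', 'cy', 'pose']
wrist 297.3186396354542 297.3186396354542 255.2605594280579 192.66782168106468 [[0.2839, -0.9305, -0.2315, 0.1143], [0.9589, 0.2751, 0.0702, 0.6169], [-0.0016, -0.2419, 0.9703, 0.3828], [0.0, 0.0, 0.0, 1.0]] ['frame', 'fx', 'fy', 'cx', 'cy', 'pose']
```

View pics/scene0.png

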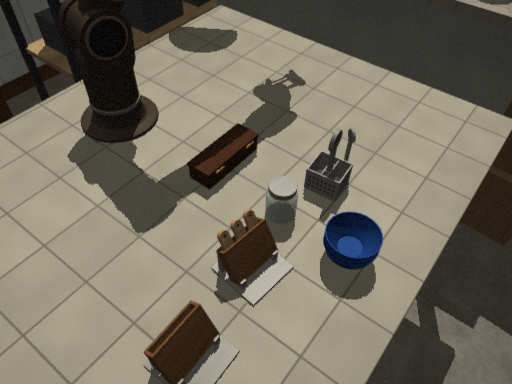

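View pics/side0.png

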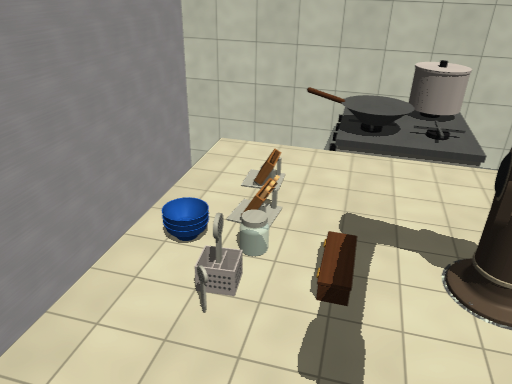

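View pics/wrist0.png

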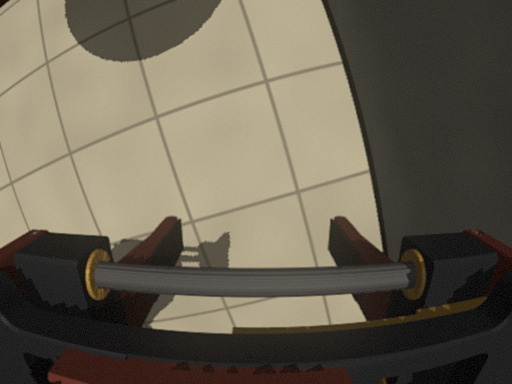

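```bash
cat > h.py <<'E'
import numpy as np, cv2
from plant import monitor, snapshot, manip
def ray(d,u,v):
    x=(u-d["cx"])/d["fx"]; y=(v-d["cy"])/d["fy"]
    if d.get("fish"):
        r=np.hypot(x,y); k=np.sin(r)/r if r>1e-9 else 1.
        w=np.array([x*k,-y*k,-np.cos(r)])
    else: w=np.array([x,-y,-1.])
    P=np.asarray(d["pose"]); w=P[:3,:3]@w
    return P[:3,3],w/np.linalg.norm(w)
def onz(d,u,v,z):
    o,w=ray(d,u,v); return o+w*(z-o[2])/w[2]
def tri(*obs):
    A=np.zeros((3,3));b=np.zeros(3);L=[]
    for d,u,v in obs:
        o,w=ray(d,u,v); M=np.eye(3)-np.outer(w,w); A+=M;b+=M@o;L.append((o,w))
    p=np.linalg.solve(A,b)
    return p,[np.linalg.norm((np.eye(3)-np.outer(w,w))@(p-o)) for o,w in L]
def proj(d,p):
    P=np.asarray(d["pose"]); c=P[:3,:3].T@(np.asarray(p)-P[:3,3]); x,y,z=c[0],-c[1],-c[2]
    if d.get("fish"):
        r=np.hypot(x,y); t=np.arctan2(r,z); x,y=x/r*t,y/r*t
    else: x,y=x/z,y/z
    return np.array([d["cx"]+d["fx"]*x,d["cy"]+d["fy"]*y])
def snap(n,f=None):
    d=snapshot(n); d["fish"]=n=="wrist"
    if f: cv2.imwrite("pics/"+f,d["frame"]); np.save("pics/"+f+".npy",d,allow_pickle=True)
    return d
def load(f): return np.load("pics/"+f+".npy",allow_pickle=True).item()
def crop(d,f,u0,v0,w,h,s):
    cv2.imwrite("pics/"+f,cv2.resize(d["frame"][v0:v0+h,u0:u0+w],None,fx=s,fy=s,interpolation=cv2.INTER_CUBIC))
E
python3 - <<'E'
from h import *
a=snap("scene","sc1.png");b=snap("side","sd1.png")
crop(a,"c1.png",295,115,70,90,6)
crop(b,"c2.png",180,200,80,110,5)
crop(a,"c3.png",200,190,110,110,5)
crop(b,"c4.png",220,140,80,100,6)
E
```

```text
(no output)
```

View pics/c1.png

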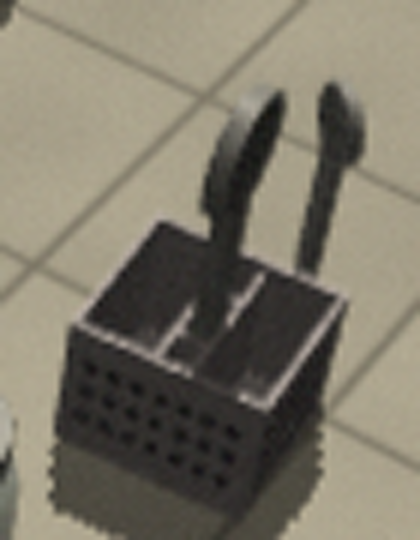

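View pics/c2.png

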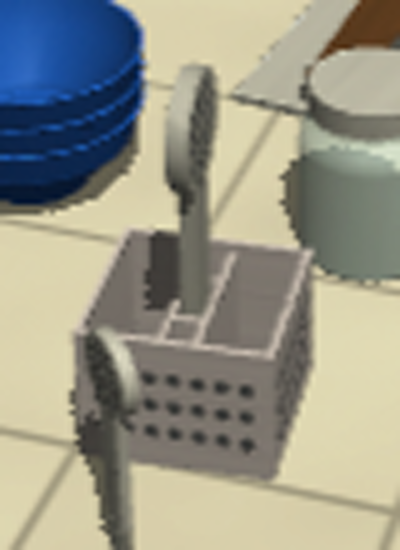

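View pics/c3.png

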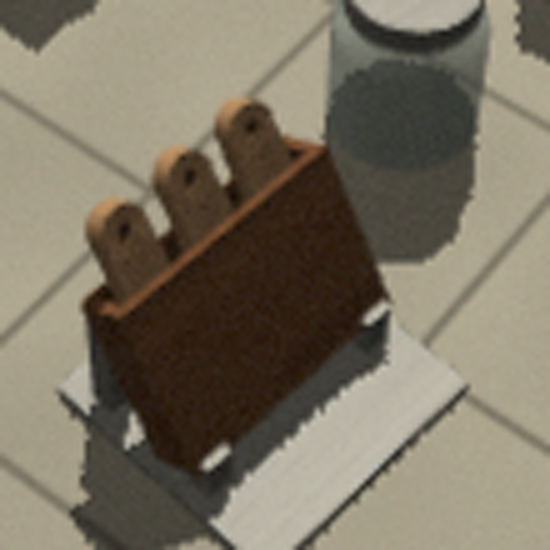

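View pics/c4.png

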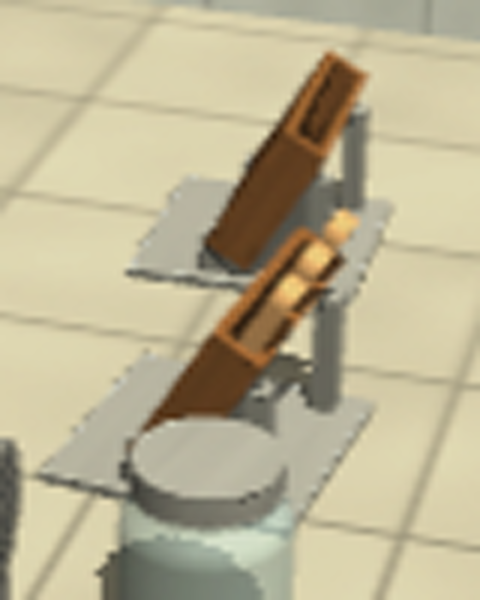

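```bash
python3 - <<'E'
from h import *
a=load("sc1.png");b=load("sd1.png")
def A(u,v,s=6,o=(295,115)): return (a,u/s+o[0],v/s+o[1])
def B(u,v,s=5,o=(180,200)): return (b,u/s+o[0],v/s+o[1])
A3=lambda u,v:A(u,v,5,(200,190)); B4=lambda u,v:B(u,v,6,(220,140))
T={
"head":(A(244,150),B(192,128)),
"headtop":(A(272,92),B(203,66)),
"handle_low":(A(213,325),B(197,305)),
"small head":(A(341,123),B(113,370)),
"bk corner left A / side":(A(75,325),B(312,252)),
"bk back corner":(A(163,225),B(273,355)),
"bk right":(A(343,297),B(80,332)),
"bk near":(A(265,405),B(130,233)),
"holder far end hi (rightcorner)":(A3(325,148),B4(268,355)),
"holder corner near wall left":(A3(120,310),B4(305,232)),
"sp_c top":(A3(237,102),B4(290,277)),
"sp_b top":(A3(172,150),B4(318,245)),
"sp_a top":(A3(103,200),B4(342,212)),
"stand corner near-right":(A3(467,387),B4(38,478)),
}
for k,v in T.items():
    p,e=tri(*v); print(k,np.round(p,4),np.round(e,4))
print("box etc", onz(a,*A3(467,387)[1:],0.003), onz(a,*A3(62,388)[1:],0.003))
E
```

```text
head [0.63   0.1521 0.1571] [0.0007 0.0007]
headtop [0.6301 0.1524 0.188 ] [0.0063 0.0063]
handle_low [0.6315 0.1516 0.061 ] [0.0019 0.0019]
small head [0.6292 0.2506 0.1032] [0.0009 0.0009]
bk corner left A / side [0.59   0.1086 0.0688] [0.0016 0.0016]
bk back corner [0.5856 0.1834 0.0679] [0.0024 0.0024]
bk right [0.6696 0.1929 0.0688] [0.001 0.001]
bk near [0.6755 0.1187 0.069 ] [0.0008 0.0008]
holder far end hi (rightcorner) [ 0.6006 -0.0988  0.0902] [0.0121 0.0121]
holder corner near wall left [ 0.6005 -0.2189  0.0987] [0.0004 0.0004]
sp_c top [ 0.5843 -0.1215  0.1244] [0.0004 0.0004]
sp_b top [ 0.5794 -0.158   0.1242] [0.0008 0.0008]
sp_a top [ 0.5753 -0.1953  0.1251] [0.0018 0.0018]
stand corner near-right [ 0.704  -0.1079  0.0019] [0.0002 0.0002]
box etc [ 0.70455943 -0.10847986  0.003     ] [ 0.5638183  -0.22019296  0.003     ]
```

```bash
cat >> h.py <<'E'
from scipy.spatial.transform import Rotation as Ro
def yawR(deg,tilt=0):
    # tool x along (cos,sin) yaw, z down; tilt>0: fingers point outward(+x) by tilt
    c,s=np.cos(np.radians(deg)),np.sin(np.radians(deg))
    R=np.array([[c,s,0],[s,-c,0],[0,0,-1.]])
    return R@Ro.from_euler('y',tilt,degrees=True).as_matrix()
def plan(p1,R1,n=None,p0=None,R0=None):
    s=monitor.read_state(); p0=s["eef_pos"] if p0 is None else p0; R0=s["tcp_rot"] if R0 is None else R0
    w=Ro.from_matrix(R0.T@R1).as_rotvec(); d=np.asarray(p1)-p0
    nn=int(np.ceil(max(np.abs(w).max()/.145,np.linalg.norm(d)/.045,1))) ; n=n or nn
    R=R0.copy(); print("n",n,"min",nn,"turn/row",np.round(w/n,4))
    for i in range(n):
        print(np.round(R.T@d/n,4).tolist(),end=" "); R=R@Ro.from_rotvec(w/n).as_matrix()
    print()
def st():
    s=monitor.read_state(); print(round(s["clock"],2),np.round(s["eef_pos"],4),np.round(s["tcp_rot"],4).tolist(),"F",np.round(s["wrist_force"],1),"T",np.round(s["torque"],2),"g",round(s["grip_width"],4),np.round(s["joints"],2)); return s
E
python3 - <<'E'
from h import *
plan([0.63,0.10,0.32],yawR(6.6),15)
E
```

```text
n 15 min 16 turn/row [0.     0.     0.0778]
[-0.0233, 0.0384, -0.0065] [-0.0203, 0.0401, -0.0065] [-0.0171, 0.0415, -0.0065] [-0.0138, 0.0427, -0.0065] [-0.0104, 0.0437, -0.0065] [-0.007, 0.0443, -0.0065] [-0.0036, 0.0447, -0.0065] [-0.0001, 0.0449, -0.0065] [0.0034, 0.0448, -0.0065] [0.0069, 0.0443, -0.0065] [0.0103, 0.0437, -0.0065] [0.0137, 0.0427, -0.0065] [0.017, 0.0416, -0.0065] [0.0201, 0.0401, -0.0065] [0.0232, 0.0384, -0.0065]
```

Emit:
send_rows --targets '[[[0, 0, 0.078], [-0.023, 0.038, -0.0065], 1], [[0, 0, 0.078], [-0.02, 0.04, -0.0065], 1], [[0, 0, 0.078], [-0.017, 0.0415, -0.0065], 1], [[0, 0, 0.078], [-0.014, 0.043, -0.0065], 1], [[0, 0, 0.078], [-0.01, 0.044, -0.0065], 1], [[0, 0, 0.078], [-0.007, 0.044, -0.0065], 1], [[0, 0, 0.078], [-0.0035, 0.045, -0.0065], 1], [[0, 0, 0.078], [0, 0.045, -0.0065], 1]]'

```text
clock: 1.05
eef_pos: [0.4204, 0.3319, 0.2751]
tcp_rot: [[0.793, 0.609, 0.0], [0.609, -0.793, 0.0], [0.0, -0.0, -1.0]]
wrist_force: [0.9, 0.1, -0.0]
grip_width: 0.0875
```

Emit:
send_rows --targets '[[[0, 0, 0.078], [0.0035, 0.045, -0.0065], 1], [[0, 0, 0.078], [0.007, 0.044, -0.0065], 1], [[0, 0, 0.078], [0.01, 0.044, -0.0065], 1], [[0, 0, 0.078], [0.014, 0.043, -0.0065], 1], [[0, 0, 0.078], [0.017, 0.0415, -0.0065], 1], [[0, 0, 0.078], [0.02, 0.04, -0.0065], 1], [[0, 0, 0.078], [0.023, 0.038, -0.0065], 1], [[0, 0, 0], [0, 0, 0], 1], [[0, 0, 0], [0, 0, 0], 1]]'

```text
clock: 1.95
eef_pos: [0.6301, 0.0992, 0.3197]
tcp_rot: [[0.994, 0.11, -0.001], [0.11, -0.994, -0.0], [-0.001, 0.0, -1.0]]
wrist_force: [-0.6, 0.4, -0.2]
grip_width: 0.088
```

```bash
python3 - <<'E'
from h import *
st(); d=snap("wrist","w1.png")
print(proj(d,[.63,.152,.157]))
plan([0.53,-0.22,0.30],yawR(-7))
E
```

```text
1.95 [0.6301 0.0992 0.3197] [[0.9939, 0.1099, -0.0006], [0.1099, -0.9939, -0.0004], [-0.0006, 0.0004, -1.0]] F [-0.6  0.4 -0.2] T [-0.02  0.1  -0.04] g 0.088 [-0.58  0.4   0.5   1.45 -0.19  1.35  0.04]
[261.4345333  131.43914248]
n 8 min 8 turn/row [-0.      0.0001  0.0293]
[-0.0169, 0.0384, 0.0025] [-0.0157, 0.0389, 0.0025] [-0.0146, 0.0394, 0.0025] [-0.0134, 0.0398, 0.0025] [-0.0122, 0.0402, 0.0025] [-0.0111, 0.0405, 0.0025] [-0.0099, 0.0408, 0.0025] [-0.0087, 0.0411, 0.0025]
```

View pics/w1.png

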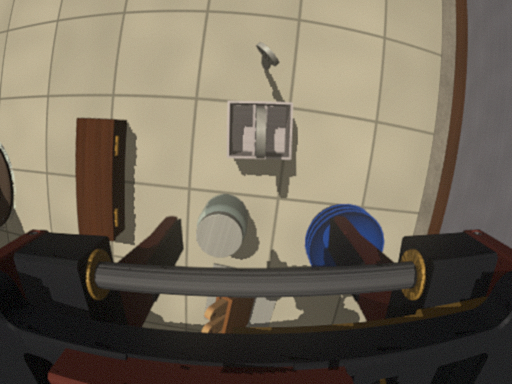

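Emit:
send_rows --targets '[[[0, 0, 0.029], [-0.017, 0.0385, 0.003], 1], [[0, 0, 0.029], [-0.016, 0.039, 0.003], 1], [[0, 0, 0.029], [-0.0145, 0.0395, 0.003], 1], [[0, 0, 0.029], [-0.013, 0.04, 0.003], 1], [[0, 0, 0.029], [-0.012, 0.04, 0.003], 1], [[0, 0, 0.029], [-0.011, 0.0405, 0.003], 1], [[0, 0, 0.029], [-0.01, 0.041, 0.003], 1], [[0, 0, 0.029], [-0.009, 0.041, 0.003], 1], [[0, 0, 0], [0, 0, 0], 1], [[0, 0, 0], [0, 0, 0], 1]]'

```text
clock: 3.0
eef_pos: [0.5303, -0.22, 0.2961]
tcp_rot: [[0.993, -0.119, 0.0], [-0.119, -0.993, 0.001], [0.0, -0.001, -1.0]]
wrist_force: [-0.4, 0.3, 0.5]
grip_width: 0.0878
```

```bash
python3 - <<'E'
from h import *
st(); d=snap("wrist","w2.png"); crop(d,"w2c.png",160,90,200,160,4)
E
```

```text
3.0 [ 0.5303 -0.22    0.2961] [[0.9929, -0.1189, 0.0002], [-0.1189, -0.9929, 0.0012], [0.0, -0.0012, -1.0]] F [-0.4  0.3  0.5] T [-0.05  0.07 -0.01] g 0.0878 [-0.2   0.3   0.66  1.65 -0.19  1.25  0.38]
```

View pics/w2.png

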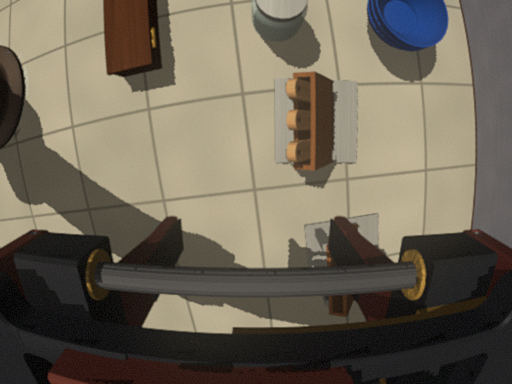

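View pics/w2c.png

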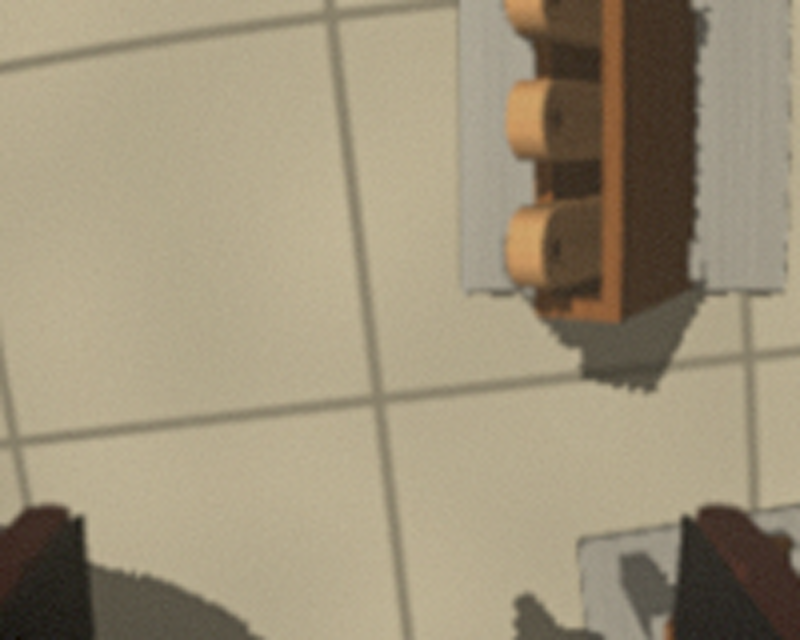

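```bash
python3 - <<'E'
from h import *
plan([0.507,-0.215,0.242],yawR(-7,30),5)
E
```

```text
n 5 min 4 turn/row [-0.0006  0.1047  0.0009]
[-0.0049, -0.0002, 0.0108] [-0.006, -0.0002, 0.0102] [-0.007, -0.0002, 0.0096] [-0.008, -0.0002, 0.0088] [-0.0088, -0.0002, 0.0079]
```

Emit:
send_rows --targets '[[[0, 0.1047, 0], [-0.005, 0, 0.011], 1], [[0, 0.1047, 0], [-0.006, 0, 0.01], 1], [[0, 0.1047, 0], [-0.007, 0, 0.0095], 1], [[0, 0.1047, 0], [-0.008, 0, 0.009], 1], [[0, 0.1047, 0], [-0.009, 0, 0.008], 1], [[0, 0, 0], [0, 0, 0], 1], [[0, 0, 0], [0, 0, 0], 1]]'

```text
clock: 3.75
eef_pos: [0.5067, -0.2159, 0.2423]
tcp_rot: [[0.86, -0.116, 0.496], [-0.102, -0.993, -0.057], [0.499, -0.001, -0.866]]
wrist_force: [0.4, -0.6, 0.2]
grip_width: 0.0876
```

```bash
python3 - <<'E'
from h import *
st(); d=snap("wrist","w3.png"); crop(d,"w3c.png",170,100,160,140,5)
E
```

```text
3.75 [ 0.5067 -0.2159  0.2423] [[0.8604, -0.1164, 0.4961], [-0.1015, -0.9932, -0.0569], [0.4994, -0.0014, -0.8664]] F [ 0.4 -0.6  0.2] T [-0.    0.46 -0.01] g 0.0876 [-0.23 -0.01  0.65  2.2  -0.32  0.47  0.56]
```

View pics/w3.png

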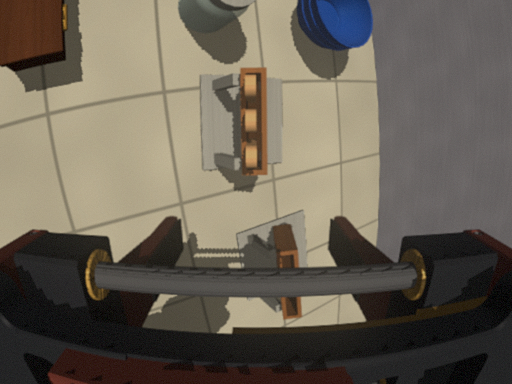

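View pics/w3c.png

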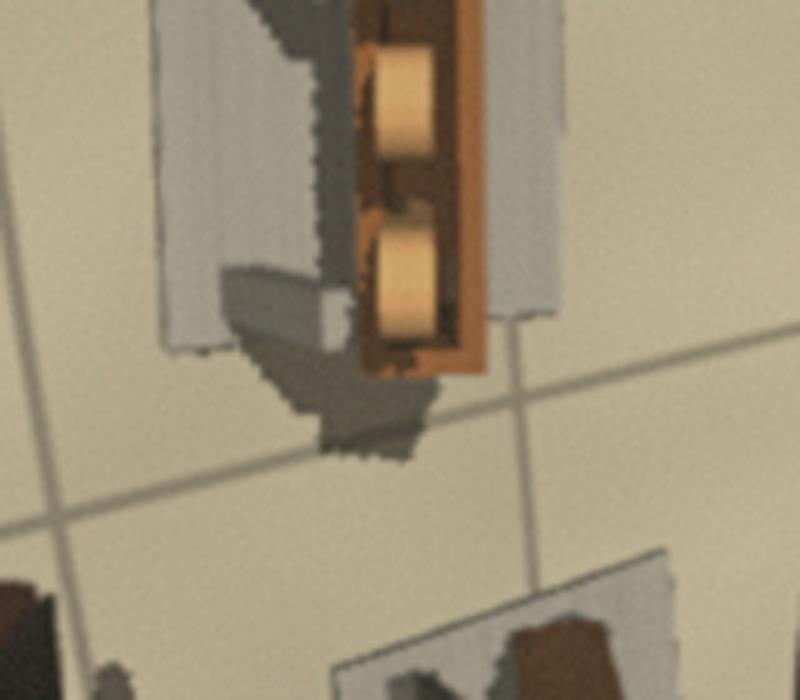

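Emit:
send_rows --targets '[[[0, 0, 0], [0, -0.03, 0.015], 1], [[0, 0, 0], [0, -0.03, 0.015], 1], [[0, 0, 0], [0, 0, 0.015], 1], [[0, 0, 0], [0, 0, 0], 1], [[0, 0, 0], [0, 0, 0], 1]]'

```text
clock: 4.3
eef_pos: [0.5369, -0.1612, 0.2035]
tcp_rot: [[0.86, -0.119, 0.496], [-0.103, -0.993, -0.06], [0.5, 0.001, -0.866]]
wrist_force: [0.3, -0.6, -0.9]
grip_width: 0.0878
```

```bash
python3 - <<'E'
from h import *
st(); d=snap("wrist","w4.png"); crop(d,"w4c.png",180,100,150,130,5)
d=load("w3.png");crop(d,"w3c.png",200,55,100,130,5)
E
```

```text
4.3 [ 0.5369 -0.1612  0.2035] [[0.8601, -0.119, 0.4961], [-0.1026, -0.9929, -0.0602], [0.4997, 0.0009, -0.8662]] F [ 0.3 -0.6 -0.9] T [-0.04  0.54  0.  ] g 0.0878 [-0.28  0.07  0.57  2.24 -0.34  0.34  0.45]
```

View pics/w4c.png

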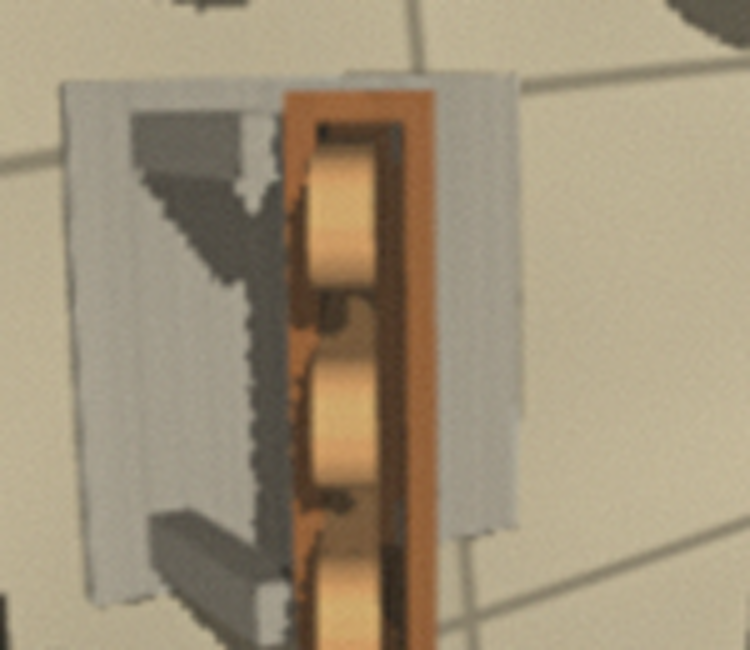

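View pics/w3c.png

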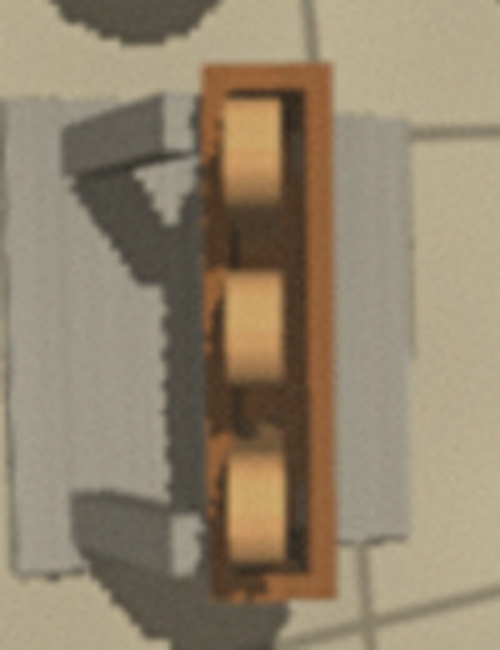

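```bash
python3 - <<'E'
from h import *
d=load("w4.png"); crop(d,"w4d.png",225,110,60,150,4)
E
```

```text
(no output)
```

View pics/w4d.png

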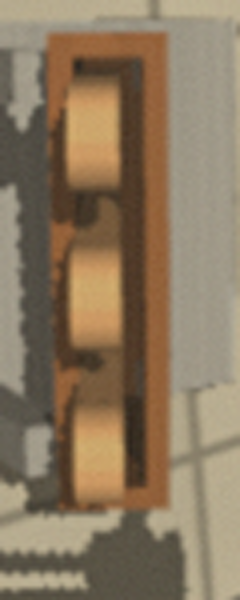

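```bash
cat > m.py <<'E'
from h import *
w3=load("w3.png");w4=load("w4.png");a=load("sc1.png")
f=lambda d,s,o:(lambda u,v:(d,(u+.5)/s-.5+o[0],(v+.5)/s-.5+o[1]))
P=f(w3,5,(200,55));Q=f(w4,4,(225,110)); Q5=f(w4,5,(180,100)); S=f(a,5,(200,190))
T={"TL":(P(203,65),Q(47,32)),"TR":(P(331,65),Q(168,32),S(325,148)),"BR":(P(335,596),Q(170,507),S(120,310)),"BL":(P(212,598),Q(60,508)),
"iTR":(P(303,90),Q(142,57)),"iBR":(P(306,574),Q(145,487))}
R={}
for k,v in T.items():
    p,e=tri(*v); R[k]=p; print(k,np.round(p,4),np.round(e,4))
y=R["TR"]-R["BR"]; print("len",np.linalg.norm(y),"yaw",np.degrees(np.arctan2(-y[0],y[1])), y/np.linalg.norm(y))
y=R["iTR"]-R["iBR"]; print("ilen",np.linalg.norm(y),"yaw",np.degrees(np.arctan2(-y[0],y[1])))
y=R["TL"]-R["BL"]; print("Llen",np.linalg.norm(y),"yaw",np.degrees(np.arctan2(-y[0],y[1])))
x=R["TR"]-R["TL"]; print("x",np.linalg.norm(x),x/np.linalg.norm(x))
E
python3 m.py
```

```text
TL [ 0.5917 -0.1001  0.083 ] [0.0001 0.0001]
TR [ 0.6153 -0.1028  0.0996] [0.0007 0.0002 0.0008]
BR [ 0.601  -0.2213  0.1028] [0.0008 0.0002 0.001 ]
BL [ 0.5775 -0.2201  0.0867] [0.0001 0.0001]
iTR [ 0.6096 -0.1084  0.0956] [0.0002 0.0002]
iBR [ 0.5977 -0.2172  0.096 ] [0.0003 0.0003]
len 0.1194561236366573 yaw -6.85458719625667 [ 0.11930804  0.99250368 -0.02649586]
ilen 0.10946538288931919 yaw -6.232128310117112
Llen 0.12089948022872371 yaw -6.712886723092185
x 0.028995308765975572 [ 0.81366571 -0.09353475  0.57375898]
```

```bash
cat >> m.py <<'E'
print()
yaw=np.radians(-6.7); X=np.array([np.cos(yaw),np.sin(yaw),0]);Y=np.array([-np.sin(yaw),np.cos(yaw),0])
c,s=np.cos(np.pi/6),.5
zs=-s*X+c*np.array([0,0,1]); xs=c*X+s*np.array([0,0,1]); RS=np.c_[xs,Y,zs]
mouth=np.mean([R[k] for k in("TL","TR","BR","BL")],0); O=mouth-0.08*zs
print("O",O)
for k,v in {"c":(P(253,152.5),Q(93,132.5)),"b":(P(254,326),Q(93,298.5)),"a":(P(257,508),Q(100,455))}.items():
    p,e=tri(*v); print(k,np.round(p,4),np.round(e,4),"slot",np.round(RS.T@(p-O),4))
for k,v in R.items(): print(k,np.round(RS.T@(v-O),4))
def hit(o,s): # ray on slot plane z=s
    A,w=ray(*o); q=RS.T@(A-O);w=RS.T@w; return q+w*(s-q[2])/w[2]
for n,o in {"c3":(P(253,98),P(253,208)),"b3":(P(254,270),P(254,382)),"a3":(P(257,450),P(257,565)),"c4":(Q(93,75),Q(93,190)),"b4":(Q(93,247),Q(93,350)),"a4":(Q(100,405),Q(100,505))}.items():
    print(n,[np.round(hit(i,.103)[1],4) for i in o])
E
python3 m.py | sed -n '/^$/,$p'
python3 - <<'E'
from h import *
d=load("w3.png"); crop(d,"w3e.png",238,65,34,115,7)
d=load("w4.png"); crop(d,"w4e.png",232,115,34,125,6)
i=cv2.imread("pics/w3e.png");j=cv2.imread("pics/w4e.png")
h=max(i.shape[0],j.shape[0]); o=np.zeros((h,i.shape[1]+j.shape[1]+20,3),np.uint8);o[:i.shape[0],:i.shape[1]]=i;o[:j.shape[0],-j.shape[1]:]=j
cv2.imwrite("pics/e34.png",o[:800]);print(o.shape)
E
```

```text
O [ 0.6360987  -0.16574308  0.02375705]
c [ 0.5881 -0.1227  0.1077] [0.0001 0.0001] slot [-0.0037  0.0372  0.099 ]
b [ 0.5806 -0.1587  0.1137] [0.0003 0.0003] slot [-0.0035  0.0005  0.1059]
a [ 0.5778 -0.1965  0.1127] [0.0001 0.0001] slot [-0.0026 -0.0374  0.1042]
TL [-0.0152  0.06    0.0772]
TR [0.0137 0.0601 0.0797]
BR [ 0.015  -0.0593  0.0826]
BL [-0.0134 -0.0608  0.0804]
iTR [0.0073 0.0539 0.0787]
iBR [ 0.0083 -0.0556  0.0787]
c3 [np.float64(0.0482), np.float64(0.0251)]
b3 [np.float64(0.0121), np.float64(-0.0112)]
a3 [np.float64(-0.0254), np.float64(-0.0496)]
c4 [np.float64(0.0503), np.float64(0.0246)]
b4 [np.float64(0.0117), np.float64(-0.0122)]
a4 [np.float64(-0.0255), np.float64(-0.0506)]
(805, 462, 3)
```

View pics/e34.png

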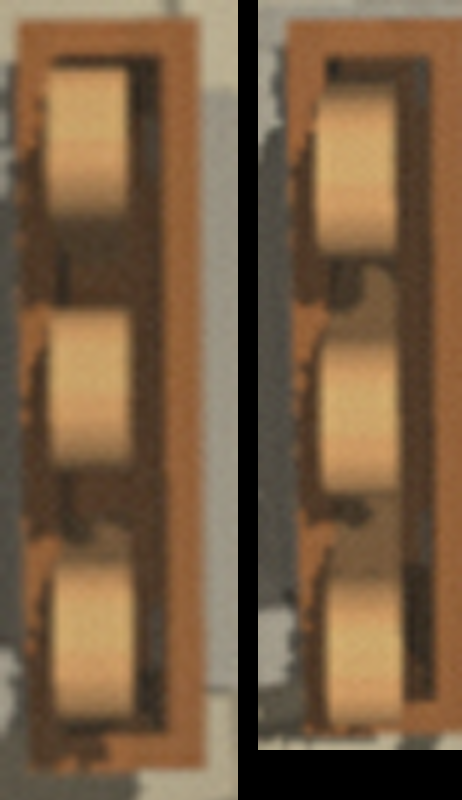

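```bash
python3 - <<'E'
from h import *
plan([0.63,0.125,0.28],yawR(6.6),9)
E
```

```text
n 9 min 7 turn/row [ 0.0069 -0.0579 -0.0255]
[0.0099, -0.0329, -0.0041] [0.0105, -0.0326, -0.0045] [0.011, -0.0324, -0.0049] [0.0115, -0.0321, -0.0053] [0.012, -0.0319, -0.0058] [0.0125, -0.0316, -0.0062] [0.0129, -0.0313, -0.0068] [0.0133, -0.031, -0.0073] [0.0137, -0.0307, -0.0079]
```

Emit:
send_rows --targets '[[[0.007, -0.058, -0.0255], [0.01, -0.033, -0.004], 1], [[0.007, -0.058, -0.0255], [0.0105, -0.0325, -0.0045], 1], [[0.007, -0.058, -0.0255], [0.011, -0.0325, -0.005], 1], [[0.007, -0.058, -0.0255], [0.0115, -0.032, -0.0055], 1], [[0.007, -0.058, -0.0255], [0.012, -0.032, -0.006], 1], [[0.007, -0.058, -0.0255], [0.0125, -0.0315, -0.006], 1], [[0.007, -0.058, -0.0255], [0.013, -0.0315, -0.007], 1], [[0.007, -0.058, -0.0255], [0.0135, -0.031, -0.0075], 1], [[0.007, -0.058, -0.0255], [0.0135, -0.0305, -0.008], 1], [[0, 0, 0], [0, 0, 0], 1]]'

```text
clock: 5.35
eef_pos: [0.6311, 0.1304, 0.281]
tcp_rot: [[0.993, 0.121, -0.001], [0.121, -0.993, 0.002], [-0.0, -0.002, -1.0]]
wrist_force: [0.0, -0.5, -0.7]
grip_width: 0.0877
```

```bash
python3 - <<'E'
from h import *
st(); d=snap("wrist","w5.png");crop(d,"w5c.png",210,90,100,130,6)
st()
d=load("w1.png");crop(d,"w1c.png",225,95,70,75,8)
E
```

```text
5.35 [0.6311 0.1304 0.281 ] [[0.9927, 0.1206, -0.0006], [0.1206, -0.9927, 0.0017], [-0.0004, -0.0018, -1.0]] F [ 0.  -0.5 -0.7] T [-0.07 -0.03  0.03] g 0.0877 [-0.58  0.42  0.44  1.49 -0.19  1.27  0.  ]
5.4 [0.6303 0.1271 0.2805] [[0.9931, 0.1171, -0.0001], [0.1171, -0.9931, 0.0], [-0.0001, -0.0, -1.0]] F [-0.4  0.3 -0.1] T [-0.12  0.05 -0.01] g 0.0876 [-0.58  0.42  0.45  1.49 -0.19  1.27  0.  ]
```

View pics/w5c.png

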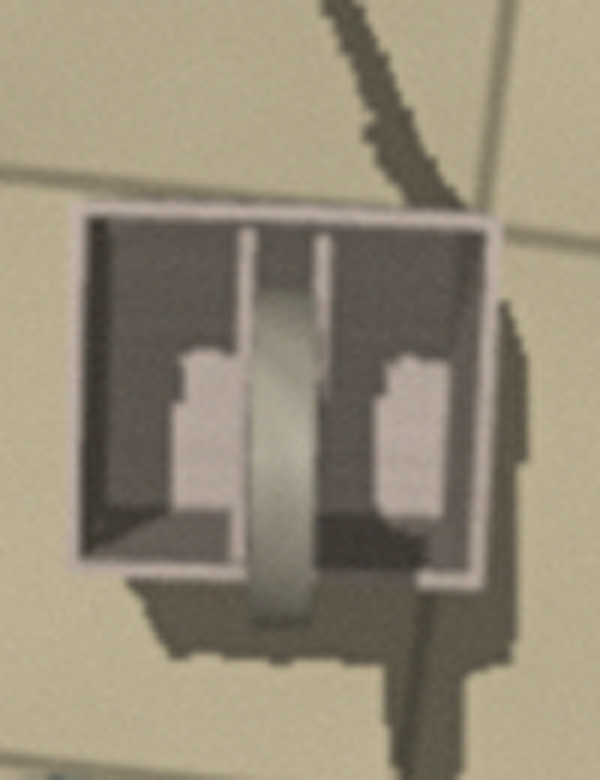

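View pics/w1c.png

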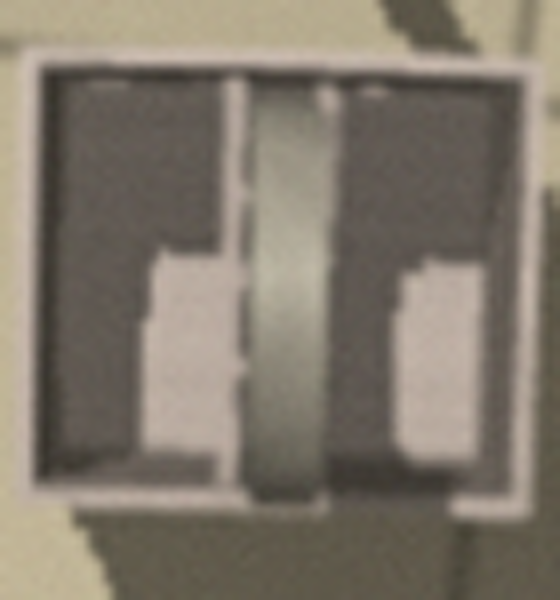

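```bash
python3 - <<'E'
from h import *
f=lambda d,s,o:(lambda u,v:(d,(u+.5)/s-.5+o[0],(v+.5)/s-.5+o[1]))
A=f(load("sc1.png"),6,(295,115));B=f(load("sd1.png"),5,(180,200));W5=f(load("w5.png"),6,(210,90));W1=f(load("w1.png"),8,(225,95))
print(tri(A(244,150),B(192,128),W5(282,455),W1(289,297)))
print(tri(W5(282,455),W1(289,297)))
print(tri(A(244,150),B(192,128),))
for z in(.157,.16): print(onz(*W5(285,295),z),onz(*W5(281,620),z),onz(*W5(282,455),z))
E
```

```text
(array([0.62943888, 0.15190572, 0.15809781]), [np.float64(0.00017205297735994787), np.float64(0.0006950075210474239), np.float64(0.0005875777971168749), np.float64(0.00032444010082815166)])
(array([0.62906428, 0.15161604, 0.15641667]), [np.float64(0.00017553412448818615), np.float64(0.00017553412448805724)])
(array([0.62987052, 0.15198384, 0.15810834]), [np.float64(0.00026264253308890895), np.float64(0.0002626425330891058)])
[0.62618775 0.17743726 0.157     ] [0.63207395 0.12445294 0.157     ] [0.6288761  0.15170371 0.157     ]
[0.62615119 0.17762003 0.16      ] [0.63197541 0.12519352 0.16      ] [0.62881123 0.15215739 0.16      ]
```

Emit:
send_rows --targets '[[[0, 0, 0], [0.0024, -0.0267, 0.01], 1], [[0, 0, 0], [0, 0, 0.03], 1], [[0, 0, 0], [0, 0, 0.03], 1], [[0, 0, 0], [0, 0, 0.03], 1], [[0, 0, 0], [0, 0, 0.025], 1], [[0, 0, 0], [0, 0, 0.017], 1], [[0, 0, 0], [0, 0, 0], 1], [[0, 0, 0], [0, 0, 0], 1]]'

```text
clock: 6.2
eef_pos: [0.6286, 0.151, 0.1394]
tcp_rot: [[0.994, 0.113, 0.0], [0.113, -0.994, 0.001], [0.0, -0.001, -1.0]]
wrist_force: [-0.3, -0.8, -0.3]
grip_width: 0.0881
```

```bash
python3 - <<'E'
from h import *
st(); d=snap("side","s6.png");crop(d,"s6c.png",150,130,130,170,4)
d=snap("wrist","w6.png");crop(d,"w6c.png",150,160,200,140,4)
E
```

```text
6.2 [0.6286 0.151  0.1394] [[0.9936, 0.1133, 0.0002], [0.1133, -0.9936, 0.0007], [0.0003, -0.0007, -1.0]] F [-0.3 -0.8 -0.3] T [-0.09  0.01  0.01] g 0.0881 [-0.59  0.54  0.4   1.65 -0.24  1.    0.01]
```

View pics/s6c.png

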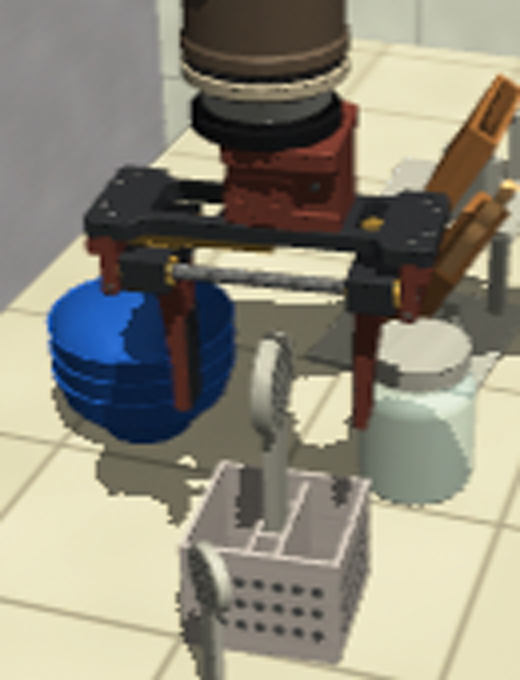

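View pics/w6c.png

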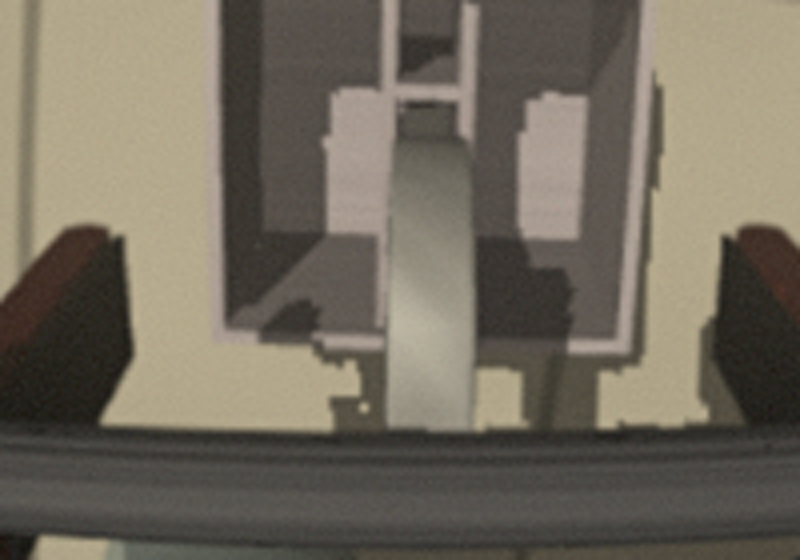

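Emit:
send_rows --targets '[[[0, 0, 0], [0.0005, -0.001, 0.001], -1], [[0, 0, 0], [0, 0, 0], -1], [[0, 0, 0], [0, 0, 0], -1], [[0, 0, 0], [0, 0, 0], -1], [[0, 0, 0], [0, 0, 0], -1], [[0, 0, 0], [0, 0, 0], -1], [[0, 0, 0], [0, 0, 0], -1], [[0, 0, 0], [0, 0, 0], -1]]'

```text
clock: 7.1
eef_pos: [0.6286, 0.1534, 0.1372]
tcp_rot: [[0.993, 0.115, -0.001], [0.115, -0.993, 0.001], [-0.001, -0.002, -1.0]]
wrist_force: [1.2, 0.2, -0.1]
grip_width: 0.027
```

Emit:
send_rows --targets '[[[0, 0, 0], [0, 0, 0], -1], [[0, 0, 0], [0, 0, 0], -1], [[0, 0, 0], [0, 0, 0], -1], [[0, 0, 0], [0, 0, 0], -1], [[0, 0, 0], [0, 0, 0], -1]]'

```text
clock: 7.6
eef_pos: [0.6286, 0.1534, 0.1372]
tcp_rot: [[0.993, 0.115, -0.001], [0.115, -0.993, 0.001], [-0.001, -0.002, -1.0]]
wrist_force: [-0.6, -0.7, -0.7]
grip_width: 0.0097
```

Emit:
send_rows --targets '[[[0, 0, 0], [0, 0, -0.005], -1], [[0, 0, 0], [0, 0, -0.015], -1], [[0, 0, 0], [0, 0, -0.025], -1], [[0, 0, 0], [0, 0, -0.03], -1], [[0, 0, 0], [0, 0, -0.03], -1], [[0, 0, 0], [0, 0, -0.03], -1], [[0, 0, 0], [0, 0, -0.03], -1], [[0, 0, 0], [0, 0, -0.02], -1], [[0, 0, 0], [0, 0, 0], -1], [[0, 0, 0], [0, 0, 0], -1]]'

```text
clock: 8.6
eef_pos: [0.6286, 0.1531, 0.3224]
tcp_rot: [[0.993, 0.115, -0.001], [0.115, -0.993, 0.002], [-0.0, -0.002, -1.0]]
wrist_force: [-0.2, 0.4, -1.7]
grip_width: 0.0102
```

```bash
python3 - <<'E'
from h import *
st(); d=snap("side","s7.png");crop(d,"s7c.png",150,60,130,190,4)
d=snap("scene","a7.png");crop(d,"a7c.png",280,40,130,150,5)
d=snap("wrist","w7.png");crop(d,"w7c.png",180,130,150,140,5)
E
```

```text
8.6 [0.6286 0.1531 0.3224] [[0.9934, 0.115, -0.0005], [0.115, -0.9934, 0.0018], [-0.0003, -0.0019, -1.0]] F [-0.2  0.4 -1.7] T [-0.03  0.06 -0.07] g 0.0102 [-0.62  0.41  0.45  1.42 -0.18  1.36 -0.05]
```

View pics/s7c.png

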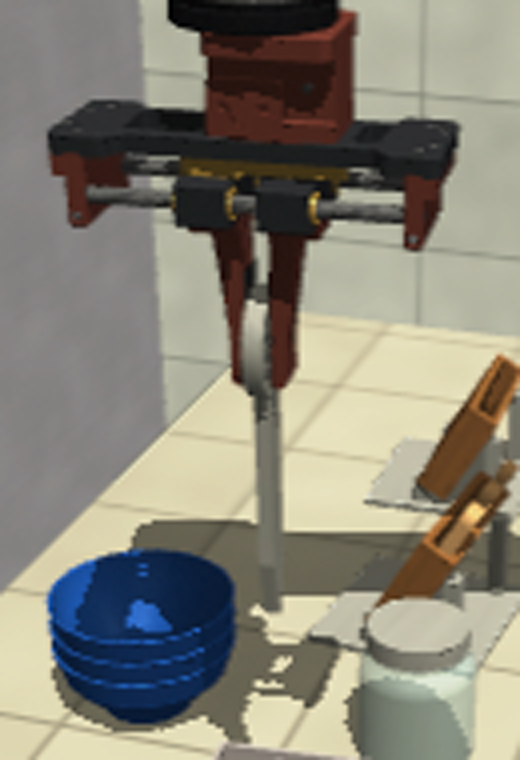

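View pics/a7c.png

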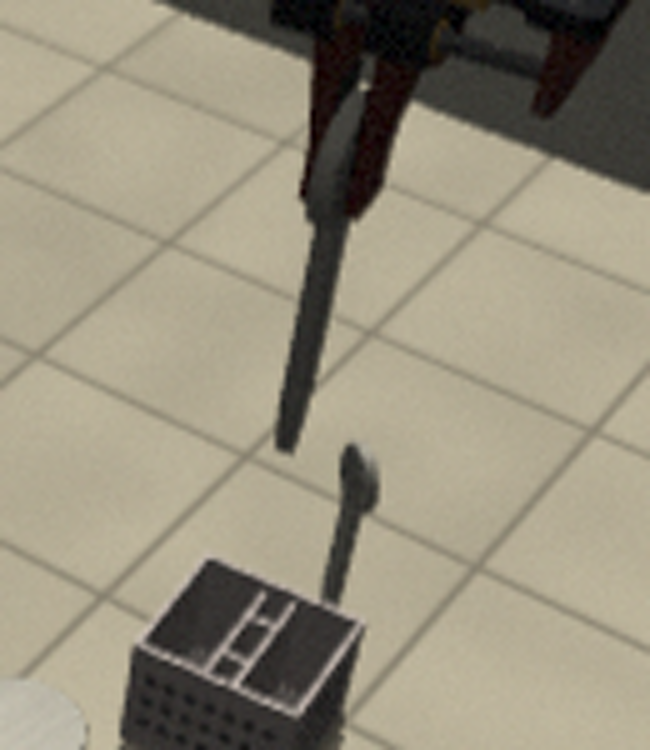

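View pics/w7c.png

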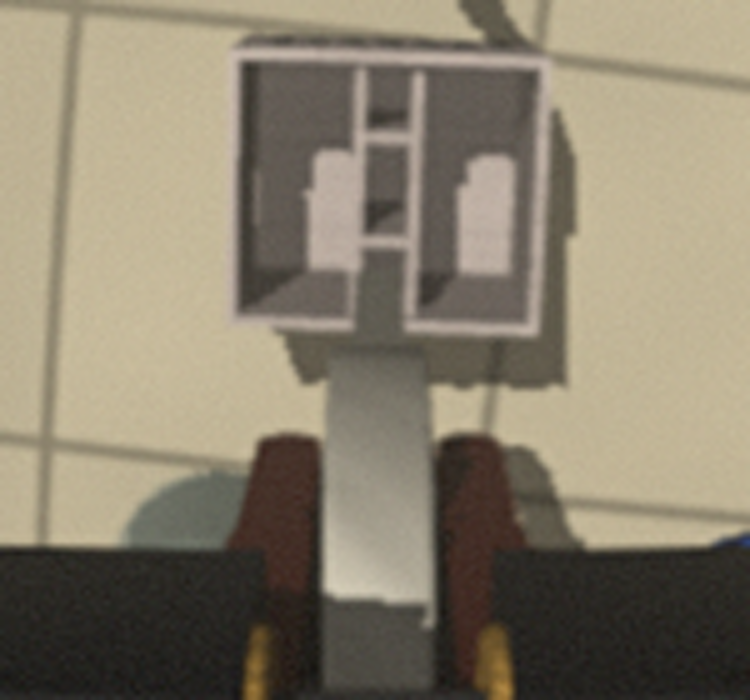

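```bash
python3 - <<'E'
from h import *
f=lambda d,s,o:(lambda u,v:(d,(u+.5)/s-.5+o[0],(v+.5)/s-.5+o[1]))
A=f(load("a7.png"),5,(280,40));B=f(load("s7.png"),4,(150,60));W=f(load("w7.png"),5,(180,130))
p,e=tri(A(286,450),B(273,607)); print(p,e)
s=monitor.read_state(); R=s["tcp_rot"];t=s["eef_pos"]
print("tool frame",R.T@(p-t), "expected z",.153-.0187)
q=t-R[:,2]*.0187
for o in (load("w7.png"),): print("proj exp tip",(proj(o,p)-[180,130])*5)
p2,e2=tri(A(326,275),B(266,460));print("handle mid tool", R.T@(p2-t),e2)
# bottom of handle just below fingers
p2,e2=tri(A(331,225),B(264,405));print("handle upper tool", R.T@(p2-t),e2)
E
```

```text
[0.63020863 0.14873816 0.19083677] [np.float64(0.0005043547326766467), np.float64(0.0005043547326765385)]
tool frame [0.00204806 0.00469665 0.12991509] expected z 0.1343
proj exp tip [390.49132462 299.80354566]
handle mid tool [ 0.00080974 -0.00410359  0.03933111] [np.float64(0.0005765714252988592), np.float64(0.0005765714252988823)]
handle upper tool [0.00097331 0.00063506 0.01147963] [np.float64(0.0016883078697453515), np.float64(0.0016883078697454742)]
```

```bash
python3 - <<'E'
from h import *
d=load("w7.png");crop(d,"w7d.png",235,165,50,50,14)
d=load("a7.png");crop(d,"a7d.png",325,70,40,70,11)
d=load("s7.png");crop(d,"s7d.png",195,130,40,90,8)
E
```

```text
(no output)
```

View pics/w7d.png

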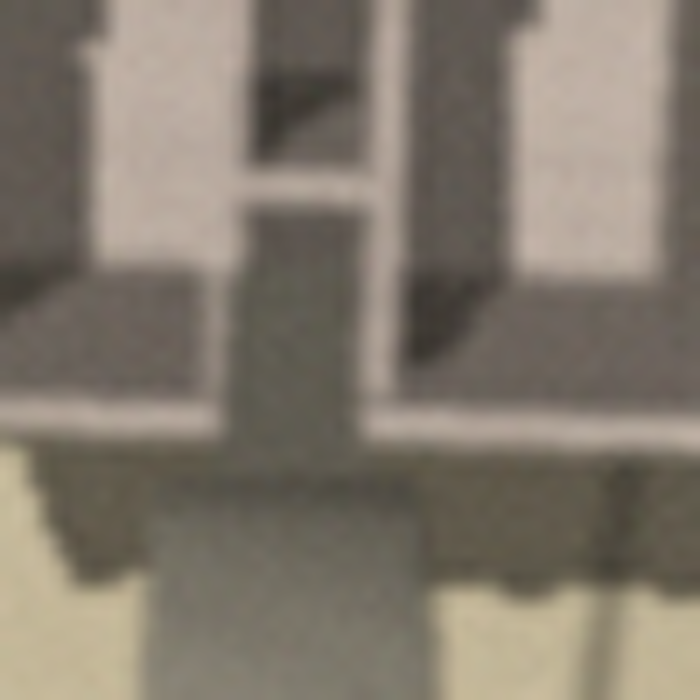

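View pics/a7d.png

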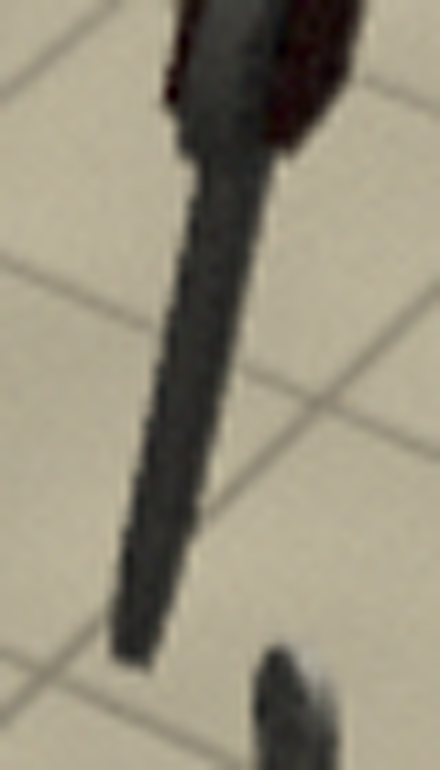

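View pics/s7d.png

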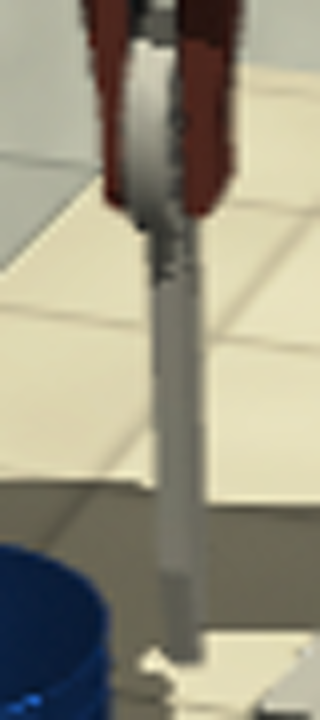

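```bash
python3 - <<'E'
from h import *
s=monitor.read_state(); R=s["tcp_rot"];t=s["eef_pos"]
w=load("w7.png");a=load("a7.png");b=load("s7.png")
def show(hy,hz,phi,hx=0,th=0):
    c=np.array([hx,hy,hz-.0187]); M=Ro.from_euler('xy',[phi,th],degrees=True).as_matrix()
    P=lambda x,y,z: t+R@(c+M@np.array([x,y,z]))
    print((hy,hz,phi,hx,th),"tip scene",(proj(a,P(0,0,.153))-[325,70])*11,"side",(proj(b,P(0,0,.153))-[195,130])*8,"taper w",(proj(w,P(0,-.011,.119))-[235,165])*14,"w disc low edge", (proj(w,P(0,-.028,0))-[235,165])*14, "scene hand z=.05",(proj(a,P(0,0,.05))-[325,70])*11,"side z=.06",(proj(b,P(0,0,.06))-[195,130])*8, "tip", c+M@np.array([0,0,.153]))
for x in [(.0013,0,0),(.0013,0,-1),(.0013,0,-2),(.0013,-.003,-1),(.0013,-.003,-1,0.0,1)]: show(*x)
E
```

```text
(0.0013, 0, 0, 0, 0) tip scene [126.40488559 659.70552401] side [189.9307539  672.33835814] taper w [296.11506054 239.06871311] w disc low edge [304.24318185 467.56646991] scene hand z=.05 [213.09213697 249.56455256] side z=.06 [179.85481881 355.02777932] tip [0.     0.0013 0.1343]
(0.0013, 0, -1, 0, 0) tip scene [121.19314311 666.7465285 ] side [192.27983426 667.10355951] taper w [296.05643107 270.11552622] w disc low edge [304.18716265 464.09181448] scene hand z=.05 [211.29397563 251.8308114 ] side z=.06 [180.83899928 353.21858816] tip [0.         0.00397022 0.1342767 ]
(0.0013, 0, -2, 0, 0) tip scene [116.00248819 673.63647424] side [194.61077456 661.74856338] taper w [295.99876741 301.18591227] w disc low edge [304.13097834 460.8714343 ] scene hand z=.05 [209.5082414 254.033072 ] side z=.06 [181.81859678 351.34839527] tip [0.         0.00663962 0.1342068 ]
(0.0013, -0.003, -1, 0, 0) tip scene [123.51686415 655.71193844] side [191.97577616 657.39670954] taper w [296.15892771 280.25393404] w disc low edge [304.53498865 486.50519639] scene hand z=.05 [214.03779251 238.8335351 ] side z=.06 [180.49783039 342.4170231 ] tip [0.         0.00397022 0.1312767 ]
(0.0013, -0.003, -1, 0.0, 1) tip scene [135.32930797 660.16542194] side [182.11406398 656.3939719 ] taper w [328.85531501 280.35589565] w disc low edge [304.77982928 486.50601966] scene hand z=.05 [218.24992734 240.27757841] side z=.06 [176.4143672  342.04656678] tip [0.00266981 0.00397022 0.1312534 ]
```

```bash
cat > slot.py <<'E'
from h import *
O=np.array([.6361,-.1657,.0238]); yaw=-6.7
RT=yawR(yaw,30); RS=np.c_[RT[:,0],-RT[:,1],-RT[:,2]]
OFF=np.array([.0005,.0025,.1325]) # tip in tool frame
def tcp_for_tip(x,y,s): return O+RS@np.array([x,y,s])-RT@OFF
def tipnow():
    st=monitor.read_state(); return RS.T@(st["eef_pos"]+st["tcp_rot"]@OFF-O)
E
python3 - <<'E'
from slot import *
print(tcp_for_tip(-.001,-.0187,.19)); plan(tcp_for_tip(-.001,-.0187,.19),RT,12)
E
```

```text
[ 0.472771   -0.16282465  0.30234319]
n 12 min 8 turn/row [-0.0051  0.0437  0.0189]
[-0.0159, 0.0247, 0.0016] [-0.0155, 0.025, 0.001] [-0.015, 0.0252, 0.0005] [-0.0146, 0.0255, -0.0001] [-0.0141, 0.0258, -0.0005] [-0.0135, 0.0261, -0.001] [-0.013, 0.0263, -0.0015] [-0.0124, 0.0266, -0.0019] [-0.0118, 0.0268, -0.0023] [-0.0112, 0.027, -0.0026] [-0.0106, 0.0272, -0.003] [-0.0099, 0.0275, -0.0033]
```

Emit:
send_rows --targets '[[[-0.005, 0.0437, 0.019], [-0.016, 0.0245, 0.0015], -1], [[-0.005, 0.0437, 0.019], [-0.0155, 0.025, 0.001], -1], [[-0.005, 0.0437, 0.019], [-0.015, 0.025, 0.0005], -1], [[-0.005, 0.0437, 0.019], [-0.0145, 0.0255, 0], -1], [[-0.005, 0.0437, 0.019], [-0.014, 0.026, -0.0005], -1], [[-0.005, 0.0437, 0.019], [-0.0135, 0.026, -0.001], -1], [[-0.005, 0.0437, 0.019], [-0.013, 0.0265, -0.0015], -1], [[-0.005, 0.0437, 0.019], [-0.0125, 0.0265, -0.002], -1], [[-0.005, 0.0437, 0.019], [-0.012, 0.027, -0.0025], -1], [[-0.005, 0.0437, 0.019], [-0.011, 0.027, -0.0025], -1]]'

```text
clock: 9.75
eef_pos: [0.4978, -0.111, 0.3053]
tcp_rot: [[0.903, -0.08, 0.422], [-0.07, -0.997, -0.039], [0.424, 0.006, -0.906]]
wrist_force: [0.3, -0.8, -1.3]
grip_width: 0.0098
```

Emit:
send_rows --targets '[[[-0.005, 0.0437, 0.019], [-0.0105, 0.027, -0.003], -1], [[-0.005, 0.0437, 0.019], [-0.01, 0.0275, -0.0035], -1], [[0, 0, 0], [0, 0, 0], -1], [[0, 0, 0], [0, 0, 0], -1], [[0, 0, 0], [0, 0, 0], -1]]'

```text
clock: 10.25
eef_pos: [0.4735, -0.1618, 0.3032]
tcp_rot: [[0.859, -0.116, 0.498], [-0.102, -0.993, -0.056], [0.501, -0.002, -0.865]]
wrist_force: [0.5, -0.6, -1.8]
grip_width: 0.0099
```

```bash
python3 - <<'E'
from slot import *
st(); print("tip slot",tipnow()); plan(tcp_for_tip(-.001,-.0187,.135),RT)
d=snap("scene","a8.png");crop(d,"a8c.png",190,120,110,160,5)
d=snap("side","s8.png");crop(d,"s8c.png",220,100,100,120,6)
d=snap("wrist","w8.png");crop(d,"w8c.png",190,60,130,160,5)
E
```

```text
10.25 [ 0.4735 -0.1618  0.3032] [[0.8594, -0.1163, 0.4978], [-0.1018, -0.9932, -0.0563], [0.501, -0.0023, -0.8654]] F [ 0.5 -0.6 -1.8] T [-0.03  0.67 -0.  ] g 0.0099 [-0.45 -0.27  0.62  2.21  0.19  0.63 -0.05]
tip slot [ 4.54972499e-05 -1.72761720e-02  1.90437099e-01]
n 2 min 2 turn/row [-0.0011 -0.0006 -0.0004]
[-0.0005, 0.0006, 0.0277] [-0.0005, 0.0006, 0.0277]
```

View pics/a8c.png

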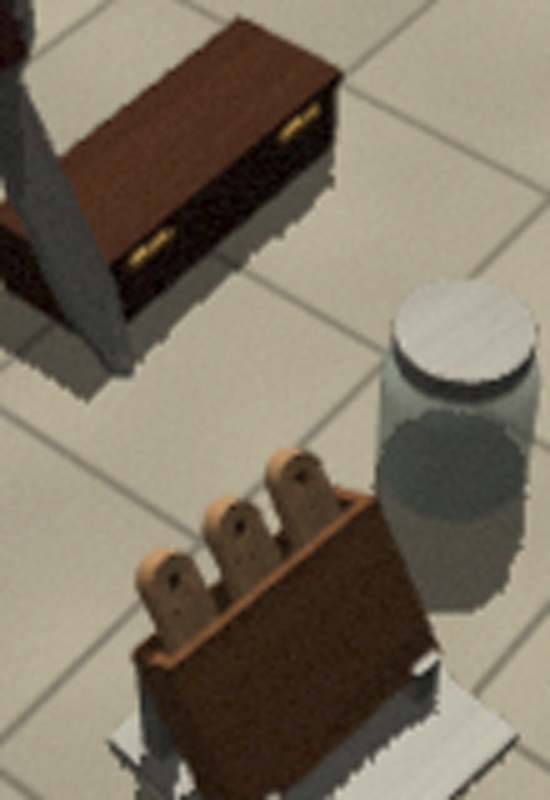

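View pics/s8c.png

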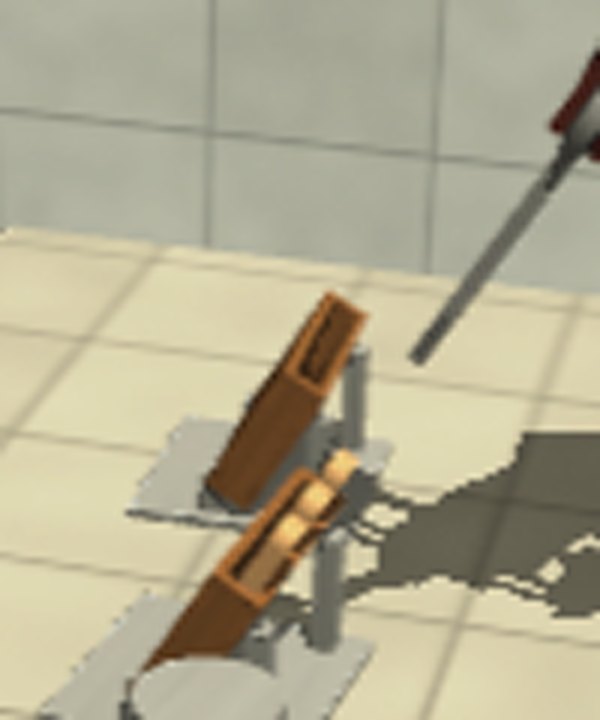

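View pics/w8c.png

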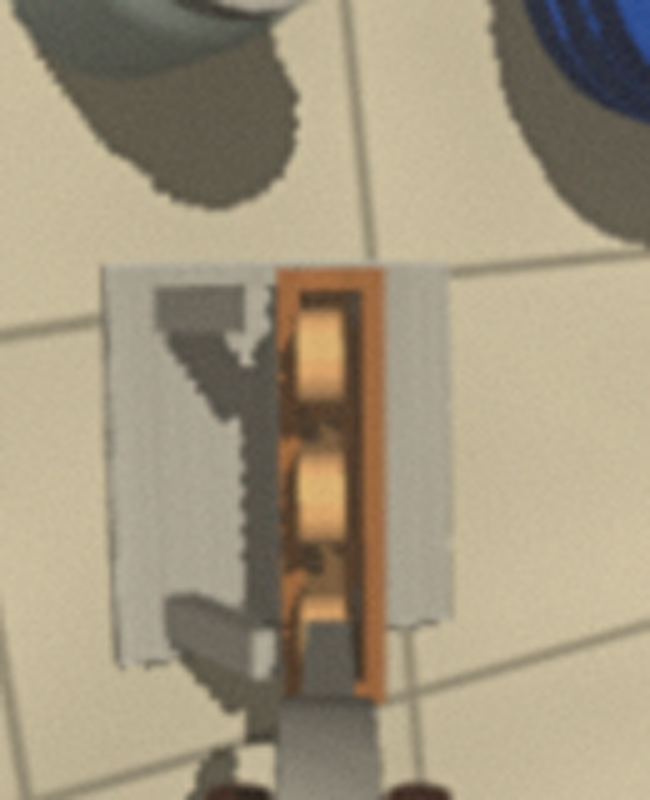

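```bash
python3 - <<'E'
from slot import *
s=monitor.read_state(); R=s["tcp_rot"];t=s["eef_pos"]
w=load("w8.png");a=load("a8.png");b=load("s8.png")
def show(hy,hz,phi,hx=0,th=0):
    c=np.array([hx,hy,hz-.0187]); M=Ro.from_euler('xy',[phi,th],degrees=True).as_matrix()
    P=lambda x,y,z: t+R@(c+M@np.array([x,y,z]))
    g=lambda x:np.round(x).tolist()
    print((hy,hz,phi,hx,th),"scene tip",g((proj(a,P(0,0,.153))-[190,120])*5),"side",g((proj(b,P(0,0,.153))-[220,100])*6),"taper w",g((proj(w,P(0,-.011,.119))-[190,60])*5),"disc edge", g((proj(w,P(0,-.028,0))-[190,60])*5), np.round(c+M@[0,0,.153],4))
for x in [(.0013,-.002,0),(.0013,-.002,-1),(.0013,-.002,1),(.0013,-.002,0,0,1)]: show(*x)
f=lambda d,s,o:(lambda u,v:(d,(u+.5)/s-.5+o[0],(v+.5)/s-.5+o[1]))
p,e=tri(f(a,5,(190,120))(121,370),f(b,6,(220,100))(419,358)); print("tip tool",R.T@(p-t),e,"slot",RS.T@(p-O))
crop(w,"w8d.png",240,150,40,60,11)
crop(a,"a8d.png",185,130,40,75,9)
E
```

```text
(0.0013, -0.002, 0, 0, 0) scene tip [122.0, 371.0] side [416.0, 359.0] taper w [333.0, 612.0] disc edge [337.0, 696.0] [0.     0.0013 0.1323]
(0.0013, -0.002, -1, 0, 0) scene tip [117.0, 374.0] side [418.0, 357.0] taper w [333.0, 624.0] disc edge [337.0, 695.0] [0.     0.004  0.1323]
(0.0013, -0.002, 1, 0, 0) scene tip [127.0, 367.0] side [415.0, 361.0] taper w [333.0, 601.0] disc edge [337.0, 698.0] [ 0.     -0.0014  0.1323]
(0.0013, -0.002, 0, 0, 1) scene tip [126.0, 372.0] side [412.0, 356.0] taper w [344.0, 612.0] disc edge [337.0, 696.0] [0.0027 0.0013 0.1323]
tip tool [0.00068664 0.00207715 0.13070218] [np.float64(0.0004931160426206776), np.float64(0.0004931160426207019)] slot [ 0.0004028  -0.01681516  0.19215759]
```

View pics/w8d.png

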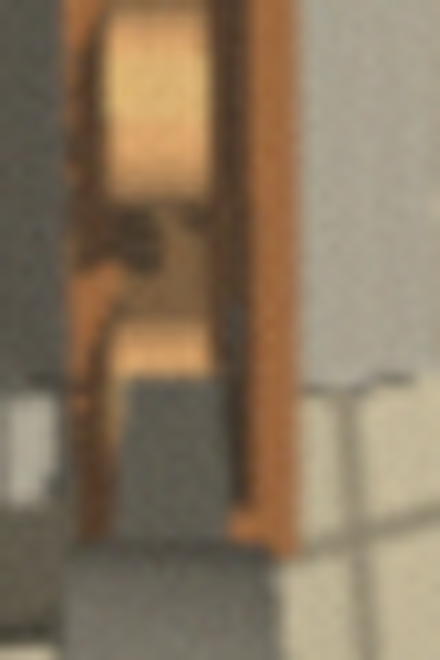

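View pics/a8d.png

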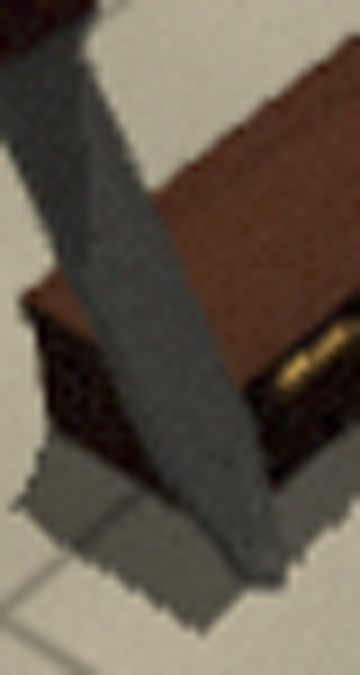

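Emit:
send_rows --targets '[[[0, 0, 0], [-0.0005, 0.0005, 0.02], -1], [[0, 0, 0], [-0.0005, 0.0005, 0.02], -1], [[0, 0, 0], [0, 0, 0.015], -1], [[0, 0, 0], [0, 0, 0], -1], [[0, 0, 0], [0, 0, 0], -1]]'

```text
clock: 10.9
eef_pos: [0.4997, -0.166, 0.2551]
tcp_rot: [[0.86, -0.116, 0.497], [-0.102, -0.993, -0.057], [0.501, -0.002, -0.866]]
wrist_force: [-0.2, -0.1, -1.7]
grip_width: 0.0098
```

```bash
python3 - <<'E'
from slot import *
s=st(); print("tip slot",tipnow())
a=snap("scene","a9.png");crop(a,"a9c.png",195,160,90,110,7)
b=snap("side","s9.png");crop(b,"s9c.png",240,130,70,80,8)
w=snap("wrist","w9.png");crop(w,"w9c.png",200,80,110,140,5)
for y in (-.0374,-.0187,0,.0374):
    for sz in (.115,tipnow()[2]):
        P=O+RS@[-.003,y,sz]; print(y,sz,np.round((proj(a,P)-[195,160])*7),np.round((proj(b,P)-[240,130])*8))
E
```

```text
10.9 [ 0.4997 -0.166   0.2551] [[0.8597, -0.1164, 0.4974], [-0.1017, -0.9932, -0.0567], [0.5006, -0.0019, -0.8657]] F [-0.2 -0.1 -1.7] T [0.04 0.71 0.05] g 0.0098 [-0.54 -0.14  0.78  2.25  0.06  0.48  0.09]
tip slot [-0.00105599 -0.01847479  0.13557064]
-0.0374 0.115 [176. 495.] [309. 370.]
-0.0374 0.1362412773449335 [148. 436.] [340. 329.]
-0.0187 0.115 [223. 458.] [292. 391.]
-0.0187 0.1362412773449335 [196. 399.] [323. 350.]
0 0.115 [269. 422.] [275. 412.]
0 0.1362412773449335 [243. 364.] [305. 371.]
0.0374 0.115 [359. 353.] [238. 457.]
0.0374 0.1362412773449335 [334. 295.] [269. 415.]
```

View pics/a9c.png

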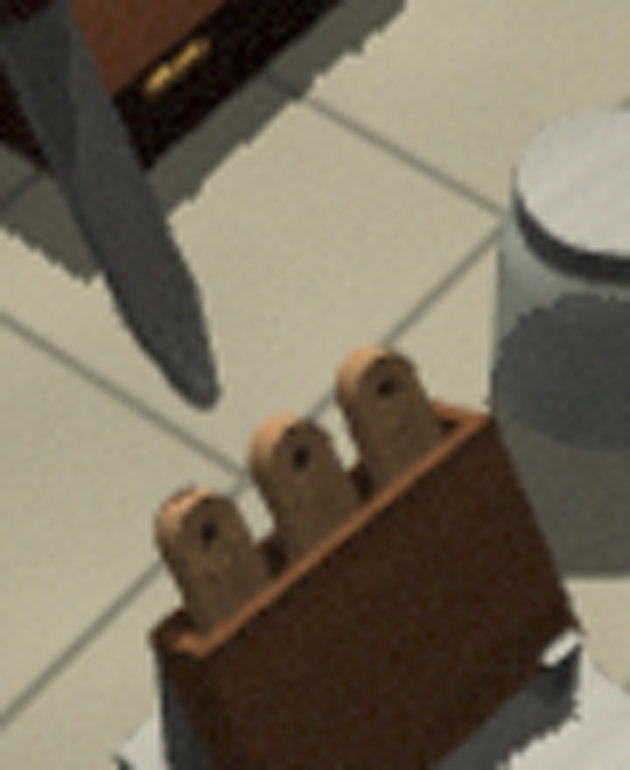

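View pics/s9c.png

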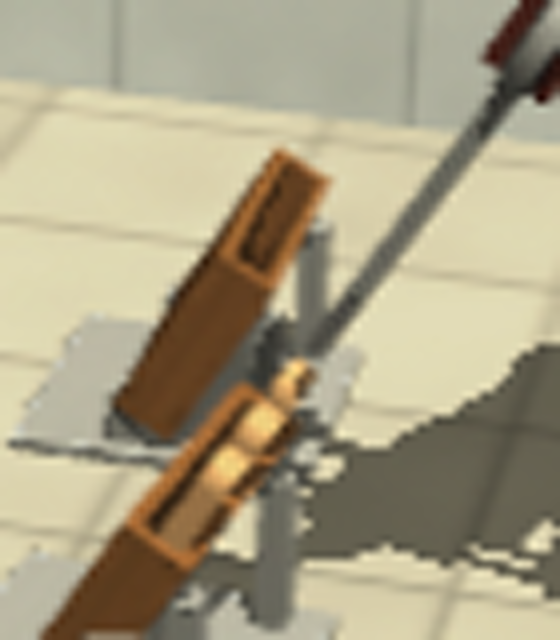

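View pics/w9c.png

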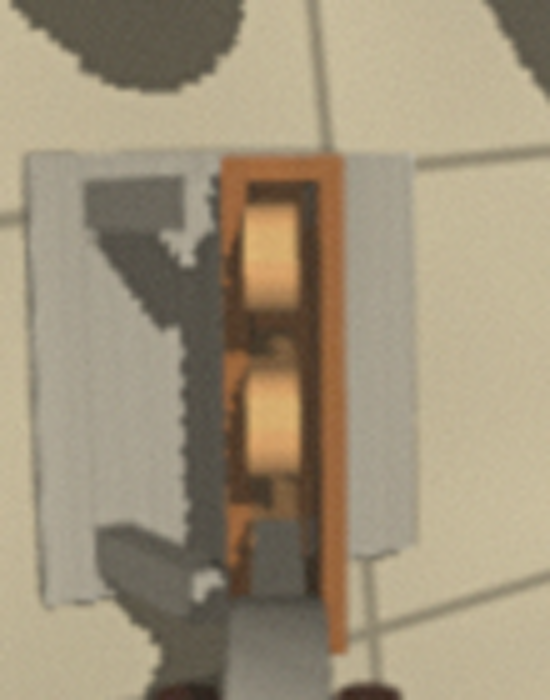

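Emit:
send_rows --targets '[[[0, 0, 0], [0, 0, 0.01], -1], [[0, 0, 0], [0, 0, 0.01], -1], [[0, 0, 0], [0, 0, 0.005], -1], [[0, 0, 0], [0, 0, 0], -1], [[0, 0, 0], [0, 0, 0], -1]]'

```text
clock: 11.55
eef_pos: [0.512, -0.1679, 0.2341]
tcp_rot: [[0.859, -0.117, 0.499], [-0.103, -0.993, -0.056], [0.502, -0.003, -0.865]]
wrist_force: [-0.5, 0.3, -1.7]
grip_width: 0.0094
```

```bash
python3 - <<'E'
from slot import *
s=st(); print("tip slot",tipnow())
a=snap("scene","a10.png");crop(a,"a10c.png",205,195,60,65,11)
w=snap("wrist","w10.png");crop(w,"w10c.png",210,90,80,110,7)
E
```

```text
11.55 [ 0.512  -0.1679  0.2341] [[0.8587, -0.1174, 0.4989], [-0.1031, -0.9931, -0.0563], [0.5021, -0.0031, -0.8648]] F [-0.5  0.3 -1.7] T [ 0.02  0.69 -0.02] g 0.0094 [-0.61 -0.07  0.89  2.26 -0.08  0.41  0.23]
tip slot [-0.00054471 -0.01888331  0.1110592 ]
```

View pics/a10c.png

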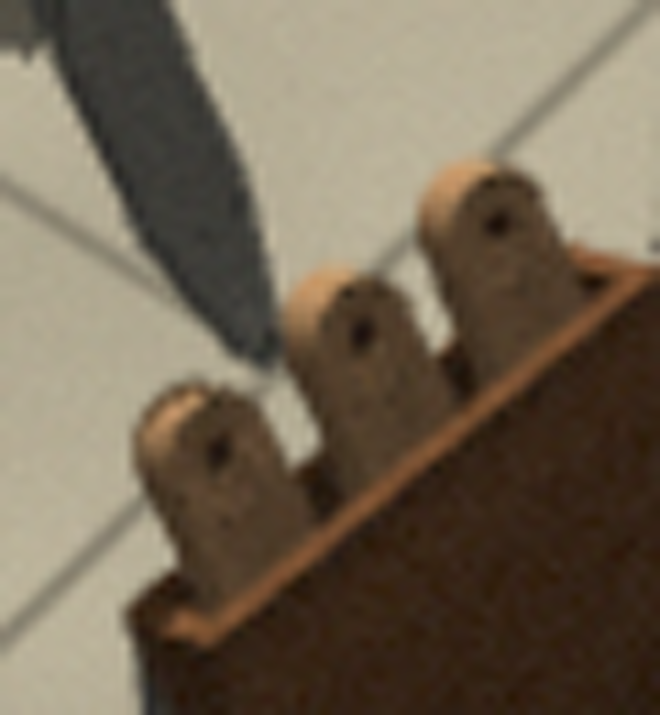

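View pics/w10c.png

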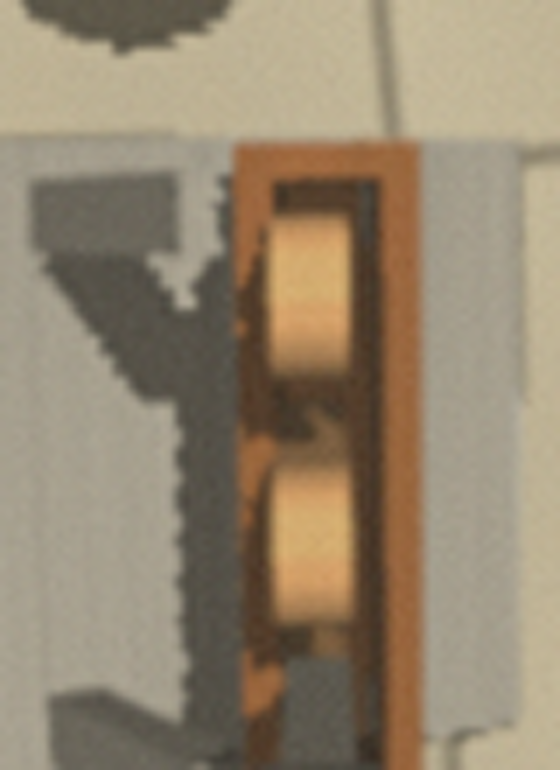

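```bash
python3 - <<'E'
from slot import *
w=load("w10.png");a=load("a10.png")
W=lambda P:np.round((proj(w,O+RS@np.array(P))-[210,90])*7,1)
A=lambda P:np.round((proj(a,O+RS@np.array(P))-[205,195])*11,1)
print("holder corners inner mouth", W([.0085,.055,.08]),W([-.0085,.055,.08]),"obs (383,180),(272,182)")
for y in(-.022,-.0187,-.016): print(y,"taper",W([0,y+.011,.145]),"obs (318,657)"," scene tip front",A([.0035,y,.111]),"obs 257,358")
print("b", W([-.003,.012,.103]),W([-.003,-.012,.103]))
for y in(-.0374,0,.0374): print("scene front apex",A([.0025,y,.115]),"circle ctr",A([.0025,y,.103]))
print("mouth front corner scene",A([.0145,-.061,.08]),A([.0145,.061,.08]),"obs (205,640)")
E
```

```text
holder corners inner mouth [384.6 169.2] [274.6 169.3] obs (383,180),(272,182)
-0.022 taper [333.8 678.2] obs (318,657)  scene tip front [255.3 369.4] obs 257,358
-0.0187 taper [333.8 653. ] obs (318,657)  scene tip front [268.2 359.3] obs 257,358
-0.016 taper [333.8 632.3] obs (318,657)  scene tip front [278.8 351. ] obs 257,358
b [310.5 460.8] [310.8 622.1]
scene front apex [182.8 398.7] circle ctr [207.2 450.7]
scene front apex [330.  284.2] circle ctr [353.1 335.8]
scene front apex [471.4 174.3] circle ctr [493.2 225.5]
mouth front corner scene [196.8 639.7] [657.8 265.2] obs (205,640)
```

```bash
python3 - <<'E'
from slot import *
from scipy.optimize import least_squares
w=load("w10.png");a=load("a10.png")
W=lambda P:(proj(w,O+RS@np.array(P))-[210,90])*7
A=lambda P:(proj(a,O+RS@np.array(P))-[205,195])*11
print("dx",A([.0045,-.0187,.111])-A([.0035,-.0187,.111]))
# tip (x,y,s) and lean; scene bias (8,-3), wrist bias (-2,8)
def r(v):
    x,y,s,ly=v
    return np.r_[(A([x+.004,y,s])+[8,-3]-[257,358])/11,(W([x,y+.011+ly*.034,s+.034])+[-2,8]-[318,657])/7,(ly-0.0)/.01]
v=least_squares(r,[0,-.0187,.111,0]); print(v.x,v.fun)
E
```

```text
dx [3.1356238  1.06070435]
[-0.00204068 -0.01870065  0.11098885  0.00187907] [ 1.31344227 -0.30274578 -0.30671997  0.50588737  0.18790728]
```

Emit:
send_rows --targets '[[[0, 0, 0], [0.001, -0.001, 0.003], -1], [[0, 0, 0], [0, 0, 0.004], -1], [[0, 0, 0], [0, 0, 0.004], -1], [[0, 0, 0], [0, 0, 0.003], -1], [[0, 0, 0], [0, 0, 0], -1]]'

```text
clock: 12.15
eef_pos: [0.52, -0.1678, 0.2217]
tcp_rot: [[0.859, -0.117, 0.498], [-0.103, -0.993, -0.057], [0.501, -0.003, -0.865]]
wrist_force: [0.3, -0.7, -1.8]
grip_width: 0.0096
```

```bash
python3 - <<'E'
from slot import *
s=st(); print("tip slot",tipnow())
a=snap("scene","a11.png");crop(a,"a11c.png",205,195,60,65,11)
w=snap("wrist","w11.png");crop(w,"w11c.png",210,90,80,110,7)
E
```

```text
12.15 [ 0.52   -0.1678  0.2217] [[0.8591, -0.1174, 0.4982], [-0.1029, -0.9931, -0.0567], [0.5014, -0.0025, -0.8652]] F [ 0.3 -0.7 -1.8] T [ 0.02  0.69 -0.  ] g 0.0096 [-0.65 -0.02  0.95  2.26 -0.22  0.38  0.37]
tip slot [ 3.69312596e-05 -1.78747418e-02  9.64485809e-02]
```

View pics/a11c.png

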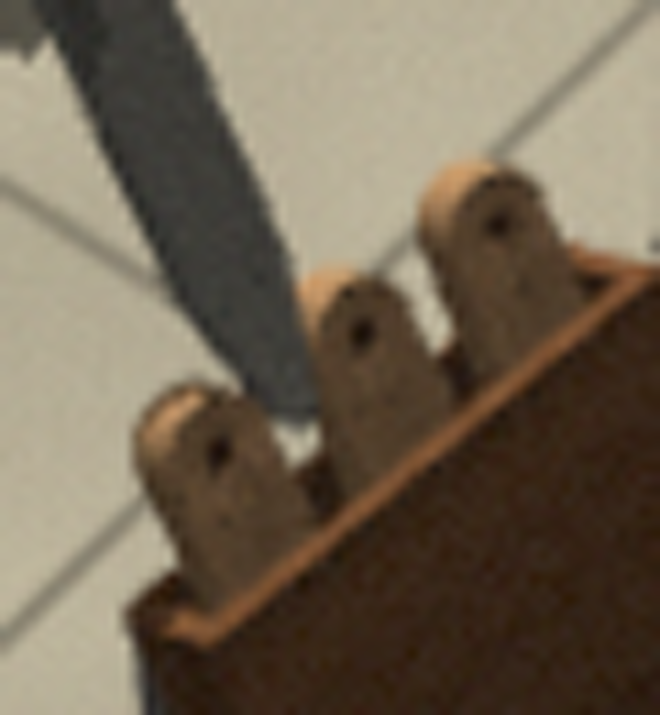

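View pics/w11c.png

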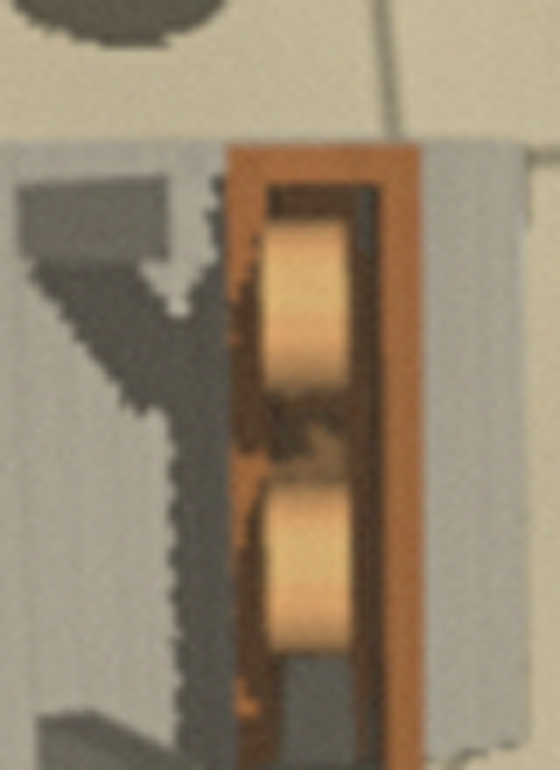

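Emit:
send_rows --targets '[[[0, 0, 0], [0, 0, 0.004], -1], [[0, 0, 0], [0, 0, 0.004], -1], [[0, 0, 0], [0, 0, 0.004], -1], [[0, 0, 0], [0, 0, 0], -1]]'

```text
clock: 12.65
eef_pos: [0.5259, -0.1685, 0.2114]
tcp_rot: [[0.859, -0.117, 0.498], [-0.103, -0.993, -0.057], [0.501, -0.003, -0.865]]
wrist_force: [-0.5, 0.6, -1.5]
grip_width: 0.0097
```

```bash
python3 - <<'E'
from slot import *
s=st(); print("tip slot",tipnow(), "F slot",RS.T@s["wrist_force"])
a=snap("scene","a12.png");crop(a,"a12c.png",205,195,60,65,11)
E
```

```text
12.65 [ 0.5259 -0.1685  0.2114] [[0.8591, -0.1175, 0.4982], [-0.1029, -0.9931, -0.0567], [0.5014, -0.0025, -0.8652]] F [-0.5  0.6 -1.5] T [-0.02  0.67 -0.01] g 0.0097 [-0.64  0.03  0.97  2.26 -0.37  0.36  0.51]
tip slot [ 7.13940787e-05 -1.79088759e-02  8.45367296e-02] F slot [-1.28975791  0.51708167 -1.03600615]
```

View pics/a12c.png

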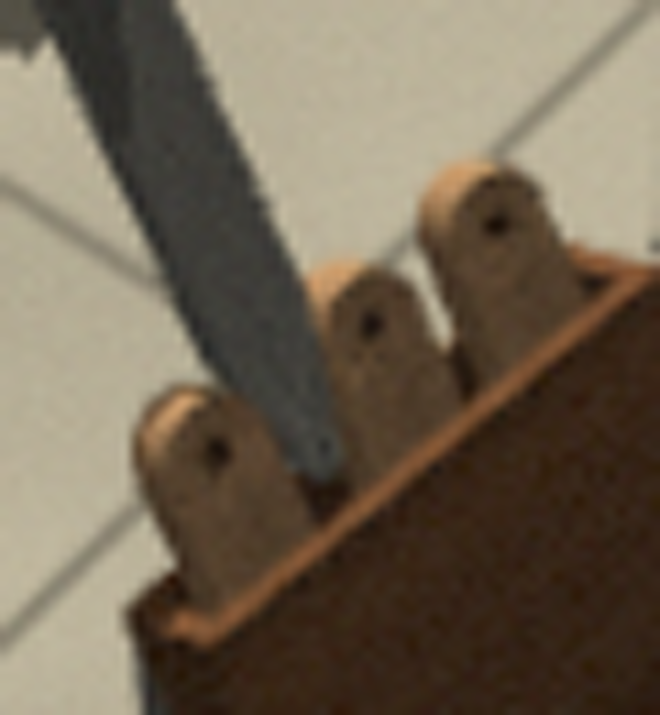

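Emit:
send_rows --targets '[[[0, 0, 0], [0, 0, 0.003], -1], [[0, 0, 0], [0, 0, 0.003], -1], [[0, 0, 0], [0, 0, 0.003], -1], [[0, 0, 0], [0, 0, 0.003], -1], [[0, 0, 0], [0, 0, 0.003], -1]]'

```text
clock: 13.2
eef_pos: [0.5335, -0.1694, 0.1989]
tcp_rot: [[0.859, -0.117, 0.499], [-0.103, -0.993, -0.056], [0.502, -0.003, -0.865]]
wrist_force: [-0.1, 0.1, -0.9]
grip_width: 0.0099
```

```bash
python3 - <<'E'
from slot import *
s=st(); print("tip slot",tipnow(), "F slot",RS.T@s["wrist_force"])
a=snap("scene","a13.png");crop(a,"a13c.png",205,195,60,65,11)
E
```

```text
13.2 [ 0.5335 -0.1694  0.1989] [[0.8587, -0.1174, 0.4989], [-0.1031, -0.9931, -0.0563], [0.5021, -0.003, -0.8648]] F [-0.1  0.1 -0.9] T [0.04 0.67 0.03] g 0.0099 [-0.58  0.09  0.92  2.26 -0.55  0.35  0.68]
tip slot [ 0.00050502 -0.01783472  0.06986047] F slot [-0.5679959   0.0902287  -0.74123543]
```

View pics/a13c.png

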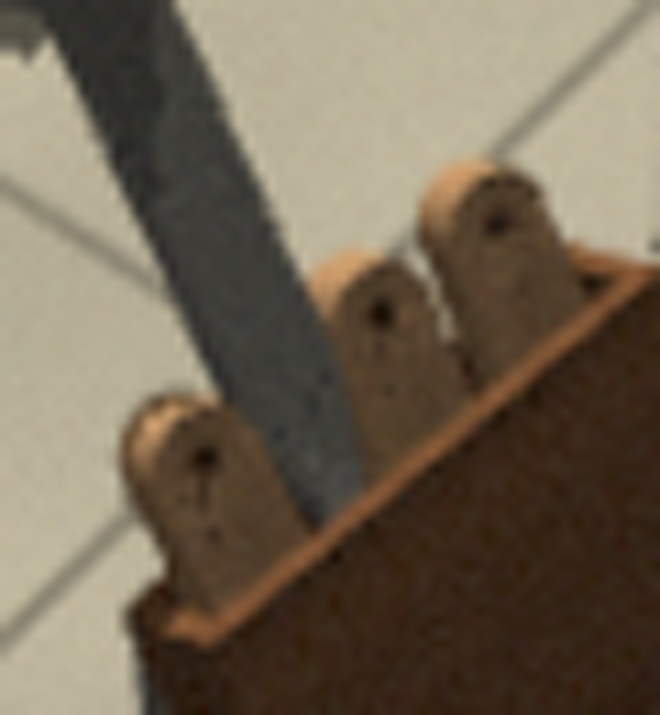

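Emit:
send_rows --targets '[[[0, 0, 0], [0, 0, 0.003], -1], [[0, 0, 0], [0, 0, 0.003], -1], [[0, 0, 0], [0, 0, 0.003], -1], [[0, 0, 0], [0, 0, 0.003], -1], [[0, 0, 0], [0, 0, 0.003], -1]]'

```text
clock: 13.75
eef_pos: [0.541, -0.1702, 0.1855]
tcp_rot: [[0.859, -0.117, 0.499], [-0.103, -0.993, -0.057], [0.502, -0.003, -0.865]]
wrist_force: [-1.0, 0.5, -1.4]
grip_width: 0.01
```

```bash
python3 - <<'E'
from slot import *
s=st(); print("tip slot",tipnow(), "F slot",RS.T@s["wrist_force"])
a=snap("scene","a14.png");crop(a,"a14c.png",205,195,60,65,11)
E
```

```text
13.75 [ 0.541  -0.1702  0.1855] [[0.8589, -0.1174, 0.4985], [-0.103, -0.9931, -0.0565], [0.5017, -0.0028, -0.865]] F [-1.   0.5 -1.4] T [0.02 0.69 0.03] g 0.01 [-0.5   0.14  0.85  2.26 -0.69  0.34  0.81]
tip slot [ 0.0002791  -0.0178134   0.05447755] F slot [-1.61446998  0.42693752 -0.7070343 ]
```

View pics/a14c.png

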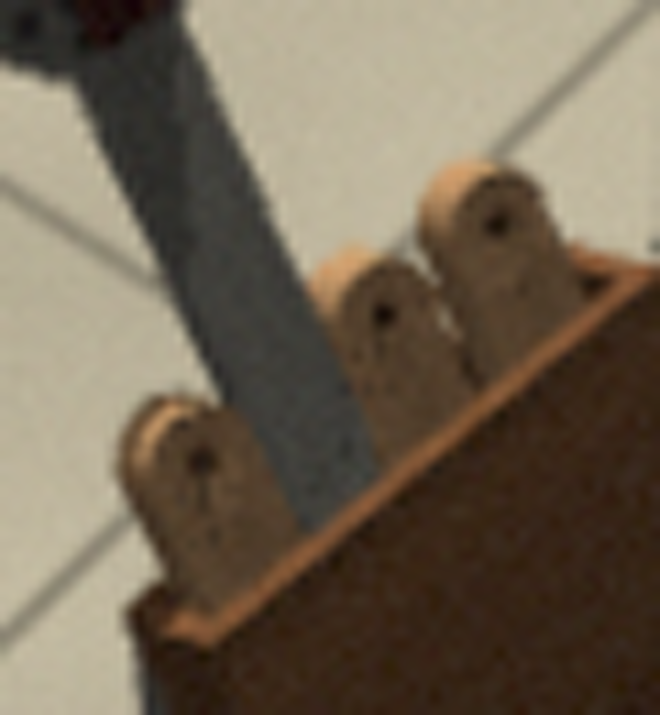

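Emit:
send_rows --targets '[[[0, 0, 0], [0, 0, 0.003], -1], [[0, 0, 0], [0, 0, 0.003], -1], [[0, 0, 0], [0, 0, 0.003], -1], [[0, 0, 0], [0, 0, 0.003], -1], [[0, 0, 0], [0, 0, 0.003], -1]]'

```text
clock: 14.3
eef_pos: [0.5485, -0.1711, 0.1724]
tcp_rot: [[0.859, -0.118, 0.498], [-0.103, -0.993, -0.057], [0.502, -0.003, -0.865]]
wrist_force: [0.3, -0.2, -0.3]
grip_width: 0.0097
```

```bash
python3 - <<'E'
from slot import *
s=st(); print("tip slot",tipnow(), "F slot",RS.T@s["wrist_force"])
E
```

```text
14.3 [ 0.5485 -0.1711  0.1724] [[0.8589, -0.1175, 0.4984], [-0.103, -0.9931, -0.0566], [0.5016, -0.0027, -0.8651]] F [ 0.3 -0.2 -0.3] T [ 0.04  0.71 -0.02] g 0.0097 [-0.42  0.18  0.78  2.26 -0.81  0.32  0.92]
tip slot [ 0.00023365 -0.01787288  0.03939321] F slot [ 0.15887039 -0.12835031 -0.45407303]
```

Emit:
send_rows --targets '[[[0, 0, 0], [0, 0, 0.003], -1], [[0, 0, 0], [0, 0, 0.003], -1], [[0, 0, 0], [0, 0, 0.003], -1], [[0, 0, 0], [0, 0, 0.003], -1], [[0, 0, 0], [0, 0, 0.003], -1]]'

```text
clock: 14.8
eef_pos: [0.556, -0.172, 0.1595]
tcp_rot: [[0.859, -0.118, 0.498], [-0.103, -0.993, -0.057], [0.502, -0.003, -0.865]]
wrist_force: [-1.2, -0.1, -0.7]
grip_width: 0.0098
```

```bash
python3 - <<'E'
from slot import *
s=st(); print("tip slot",tipnow(), "F slot",RS.T@s["wrist_force"])
a=snap("scene","a15.png");crop(a,"a15c.png",205,185,60,65,11)
E
```

```text
14.8 [ 0.556  -0.172   0.1595] [[0.8589, -0.1175, 0.4984], [-0.103, -0.9931, -0.0566], [0.5016, -0.0027, -0.8651]] F [-1.2 -0.1 -0.7] T [-0.01  0.67  0.  ] g 0.0098 [-0.35  0.22  0.71  2.25 -0.91  0.31  1.01]
tip slot [ 0.00027455 -0.0178294   0.02441722] F slot [-1.40140477 -0.27226632 -0.02285615]
```

View pics/a15c.png

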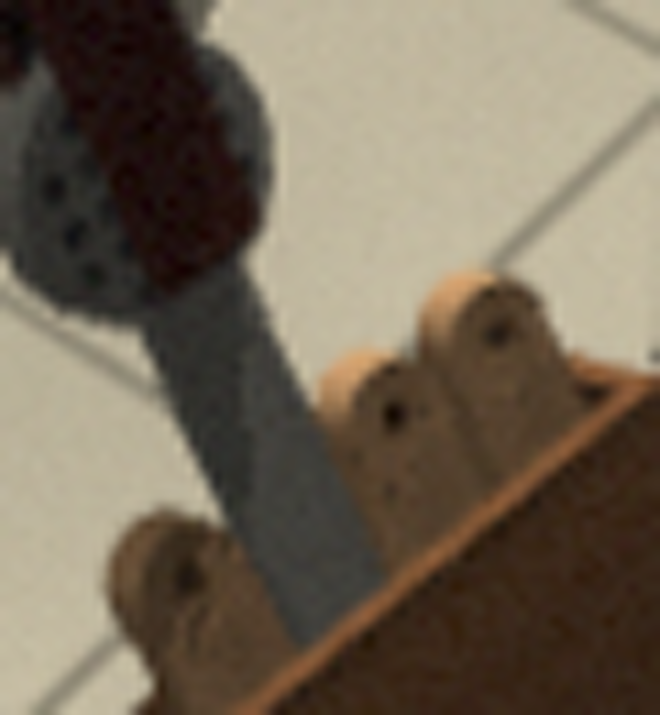

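Emit:
send_rows --targets '[[[0, 0, 0], [0, 0, 0.003], -1], [[0, 0, 0], [0, 0, 0.003], -1], [[0, 0, 0], [0, 0, 0.003], -1], [[0, 0, 0], [0, 0, 0.003], -1], [[0, 0, 0], [0, 0, 0.003], -1], [[0, 0, 0], [0, 0, 0], -1]]'

```text
clock: 15.45
eef_pos: [0.5634, -0.1727, 0.1464]
tcp_rot: [[0.859, -0.117, 0.498], [-0.103, -0.993, -0.056], [0.501, -0.003, -0.865]]
wrist_force: [-0.3, 1.3, -1.5]
grip_width: 0.0098
```

```bash
python3 - <<'E'
from slot import *
s=st(); print("tip slot",tipnow(), "F slot",RS.T@s["wrist_force"])
E
```

```text
15.45 [ 0.5634 -0.1727  0.1464] [[0.8591, -0.1174, 0.4982], [-0.103, -0.9931, -0.0564], [0.5014, -0.0029, -0.8652]] F [-0.3  1.3 -1.5] T [0.1  0.71 0.08] g 0.0098 [-0.26  0.25  0.6   2.25 -0.98  0.28  1.07]
tip slot [ 0.00015483 -0.01768382  0.00936835] F slot [-1.10468568  1.24013748 -1.06237602]
```

Emit:
send_rows --targets '[[[0, 0, 0], [0, 0, 0.002], -1], [[0, 0, 0], [0, 0, 0.002], -1], [[0, 0, 0], [0, 0, 0.001], -1], [[0, 0, 0], [0, 0, 0], -1]]'

```text
clock: 15.85
eef_pos: [0.5658, -0.1732, 0.1423]
tcp_rot: [[0.859, -0.118, 0.498], [-0.103, -0.993, -0.057], [0.502, -0.003, -0.865]]
wrist_force: [-0.1, 0.7, -1.9]
grip_width: 0.0098
```

```bash
python3 - <<'E'
from slot import *
s=st(); print("tip slot",tipnow(), "F slot",RS.T@s["wrist_force"])
E
```

```text
15.85 [ 0.5658 -0.1732  0.1423] [[0.8589, -0.1177, 0.4985], [-0.1031, -0.9931, -0.0567], [0.5017, -0.0027, -0.8651]] F [-0.1  0.7 -1.9] T [0.02 0.7  0.05] g 0.0098 [-0.22  0.26  0.56  2.24 -0.99  0.27  1.08]
tip slot [ 0.00034053 -0.01788743  0.00459774] F slot [-1.14352087  0.64462457 -1.58222178]
```

Emit:
send_rows --targets '[[[0, 0, 0], [0, 0, 0.001], -1], [[0, 0, 0], [0, 0, 0.001], -1], [[0, 0, 0], [0, 0, 0.001], -1], [[0, 0, 0], [0, 0, 0], -1]]'

```text
clock: 16.25
eef_pos: [0.5674, -0.1734, 0.1397]
tcp_rot: [[0.859, -0.118, 0.498], [-0.103, -0.993, -0.057], [0.502, -0.003, -0.865]]
wrist_force: [0.5, -0.3, -0.6]
grip_width: 0.0097
```

```bash
python3 - <<'E'
from slot import *
s=st(); print("tip slot",tipnow(), "F slot",RS.T@s["wrist_force"])
E
```

```text
16.25 [ 0.5674 -0.1734  0.1397] [[0.8589, -0.1176, 0.4985], [-0.1031, -0.9931, -0.0568], [0.5017, -0.0026, -0.865]] F [ 0.5 -0.3 -0.6] T [-0.02  0.63 -0.01] g 0.0097 [-0.19  0.26  0.53  2.24 -0.99  0.26  1.09]
tip slot [ 0.00038869 -0.01790962  0.00159508] F slot [ 0.2093582  -0.22519939 -0.79119175]
```

Emit:
send_rows --targets '[[[0, 0, 0], [0, 0, 0.001], -1], [[0, 0, 0], [0, 0, 0.001], -1], [[0, 0, 0], [0, 0, 0], -1]]'

```text
clock: 16.55
eef_pos: [0.568, -0.1737, 0.1389]
tcp_rot: [[0.858, -0.118, 0.499], [-0.104, -0.993, -0.056], [0.503, -0.004, -0.865]]
wrist_force: [-12.4, 1.6, 16.0]
grip_width: 0.0099
```

```bash
python3 - <<'E'
from slot import *
s=st(); print("tip slot",tipnow(), "F slot",RS.T@s["wrist_force"])
E
```

```text
16.55 [ 0.568  -0.1737  0.1389] [[0.8582, -0.1182, 0.4995], [-0.1041, -0.993, -0.056], [0.5026, -0.0039, -0.8645]] F [-12.4   1.6  16. ] T [0.3  1.5  0.11] g 0.0099 [-0.18  0.26  0.51  2.24 -1.    0.26  1.09]
tip slot [ 0.00062553 -0.01799725  0.00052754] F slot [-2.82771552  0.19187941 20.10289513]
```

Emit:
send_rows --targets '[[[0, 0, 0], [0, 0, -0.0008], -1], [[0, 0, 0], [0, 0, 0], -1]]'

```text
clock: 16.75
eef_pos: [0.5678, -0.1735, 0.1391]
tcp_rot: [[0.859, -0.118, 0.499], [-0.103, -0.993, -0.056], [0.502, -0.003, -0.865]]
wrist_force: [-6.2, 1.3, 7.4]
grip_width: 0.0102
```

```bash
python3 - <<'E'
from slot import *
s=st(); print("tip slot",tipnow(), "F slot",RS.T@s["wrist_force"])
a=snap("scene","a16.png");crop(a,"a16c.png",180,150,110,120,6)
b=snap("side","s16.png");crop(b,"s16c.png",210,110,120,120,6)
E
```

```text
16.75 [ 0.5678 -0.1735  0.1391] [[0.8586, -0.1178, 0.499], [-0.1034, -0.993, -0.0565], [0.5021, -0.0031, -0.8648]] F [-6.2  1.3  7.4] T [ 0.02  1.05 -0.04] g 0.0102 [-0.18  0.26  0.51  2.24 -0.99  0.26  1.08]
tip slot [ 0.00051425 -0.01790084  0.00083835] F slot [-1.76723562  0.58416175  9.57412914]
```

View pics/a16c.png

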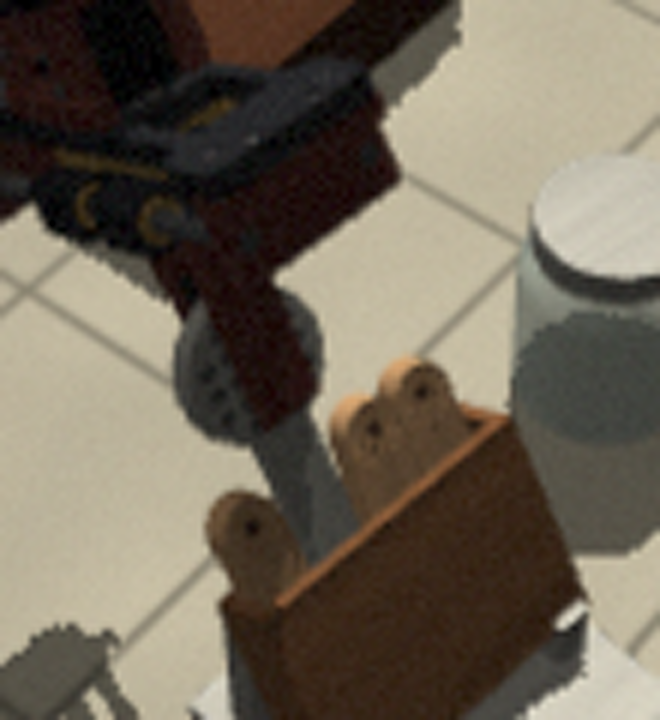

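View pics/s16c.png

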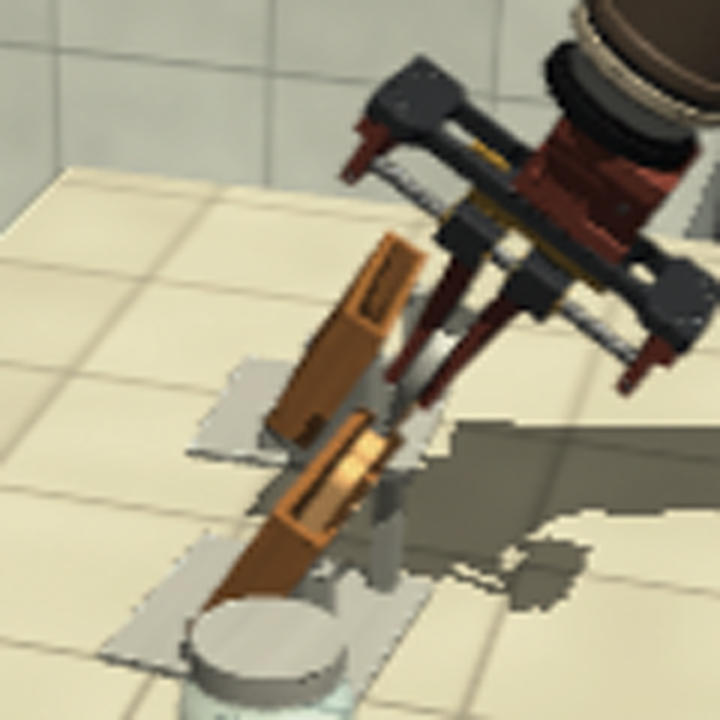

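Emit:
send_rows --targets '[[[0, 0, 0], [0, 0, -0.0004], -1], [[0, 0, 0], [0, 0, 0], 0], [[0, 0, 0], [0, 0, 0], 0], [[0, 0, 0], [0, 0, 0], 0], [[0, 0, 0], [0, 0, 0], 0], [[0, 0, 0], [0, 0, 0], 0], [[0, 0, 0], [0, 0, 0], 0]]'

```text
clock: 17.55
eef_pos: [0.5678, -0.1733, 0.1391]
tcp_rot: [[0.859, -0.117, 0.499], [-0.103, -0.993, -0.057], [0.502, -0.003, -0.865]]
wrist_force: [-0.5, 0.1, 0.3]
grip_width: 0.0437
```

```bash
python3 - <<'E'
from slot import *
s=st(); print("F slot",RS.T@s["wrist_force"])
b=snap("side","s17.png");crop(b,"s17c.png",210,110,120,120,6)
E
```

```text
17.55 [ 0.5678 -0.1733  0.1391] [[0.8589, -0.1175, 0.4985], [-0.103, -0.9931, -0.0566], [0.5017, -0.0027, -0.865]] F [-0.5  0.1  0.3] T [-0.05  0.57  0.  ] g 0.0437 [-0.18  0.26  0.52  2.24 -0.99  0.26  1.08]
F slot [-0.3331085   0.03531775  0.52145258]
```

View pics/s17c.png

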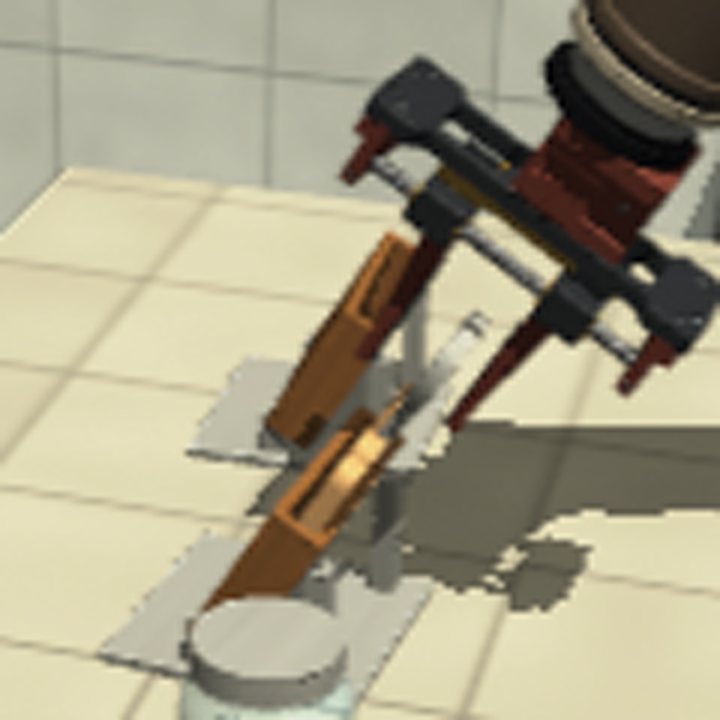

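Released and free in the open jaws. Retreating along the slot axis.

Emit:
send_rows --targets '[[[0, 0, 0], [0, 0, -0.005], 0], [[0, 0, 0], [0, 0, -0.015], 0], [[0, 0, 0], [0, 0, -0.02], 0], [[0, 0, 0], [0, 0, -0.025], 0], [[0, 0, 0], [0, 0, -0.025], 0], [[0, 0, 0], [0, 0, -0.025], 0], [[0, 0, 0], [0, 0, -0.025], 0], [[0, 0, 0], [0, 0, 0], 0], [[0, 0, 0], [0, 0, 0], 0]]'

```text
clock: 18.5
eef_pos: [0.5025, -0.1639, 0.2531]
tcp_rot: [[0.859, -0.114, 0.499], [-0.102, -0.993, -0.051], [0.502, -0.007, -0.865]]
wrist_force: [0.1, 0.5, -0.5]
grip_width: 0.0441
```

```bash
python3 - <<'E'
from slot import *
s=st()
a=snap("scene","a18.png");crop(a,"a18c.png",180,150,120,140,5)
b=snap("side","s18.png");crop(b,"s18c.png",190,110,140,130,5)
w=snap("wrist","w18.png")
f=lambda d,s,o:(lambda u,v:(d,(u+.5)/s-.5+o[0],(v+.5)/s-.5+o[1]))
E
```

```text
18.5 [ 0.5025 -0.1639  0.2531] [[0.8588, -0.1142, 0.4994], [-0.1022, -0.9934, -0.0514], [0.502, -0.0069, -0.8648]] F [ 0.1  0.5 -0.5] T [-0.03  0.55 -0.01] g 0.0441 [-0.59 -0.14  0.82  2.25  0.06  0.47  0.09]
```

View pics/a18c.png

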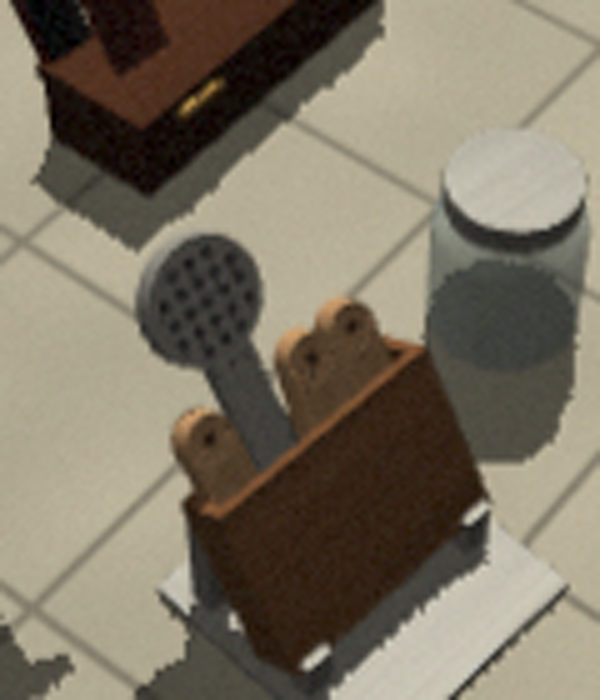

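View pics/s18.png

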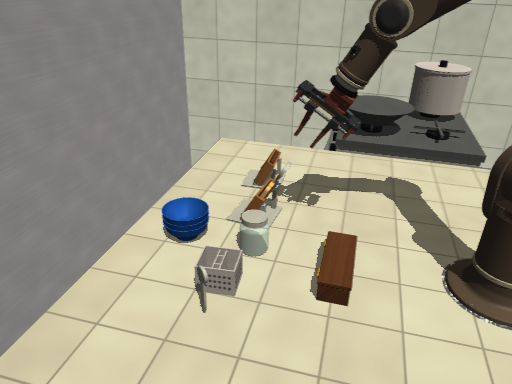

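View pics/w18.png

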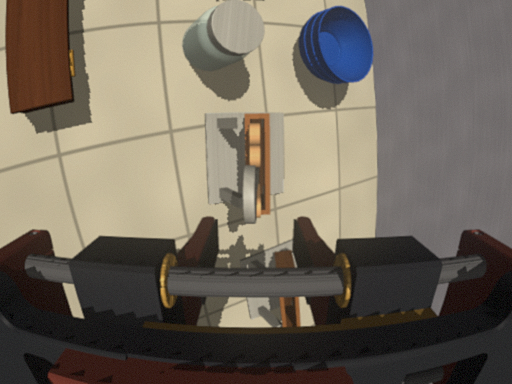

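View pics/a18.png

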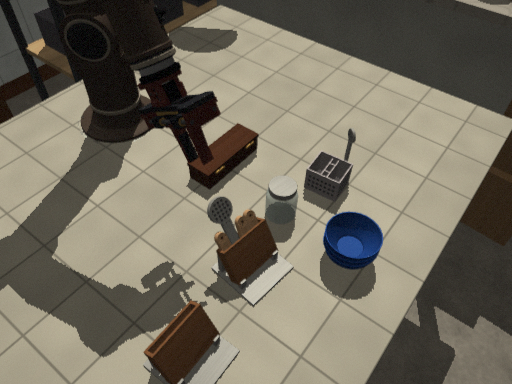

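```bash
python3 - <<'E'
from slot import *
a=load("a18.png")
o,w=ray(a,(203.5)/5-.4+180,(300.5)/5-.4+150); q=RS.T@(o-O); v=RS.T@w
print("head in slot frame", q+v*((.000-q[0])/v[0]))
b0=load("sd1.png")["frame"];a0=load("sc1.png")["frame"]
for n,box in {"jar":(178,225,265,300),"bowls":(210,270,322,384)}.items():
    r0,r1,c0,c1=box; print(n,np.abs(a0[r0:r1,c0:c1].astype(int)-a["frame"][r0:r1,c0:c1]).mean())
print(manip.finish_job())
E
```

```text
head in slot frame [ 0.         -0.01871416  0.15499168]
jar 7.75177304964539
bowls 7.878673835125448
the job is handed in; nothing more can be done
None
```

The skimmer now stands handle end first on the floor of the slanted holder, between the first and middle spatulas. I gripped the larger skimmer by its disc, lifted it out of the basket's middle cell and tilted it 30° to match the holder. I then worked the handle in 2–4 mm at a time, 1 mm at a time near the bottom. I felt the floor at about 20 N, eased back to about 10 N, let go and backed out along the holder's axis. The clock was at about 18.6 s when I handed the job in.

**Last checks, before handing in:**
- **Seating:** the head measured 155 mm up the holder's axis, against 153 mm expected. That is within the cameras' accuracy of about 2 mm, so the handle is on the bottom.
- **Spatulas:** all three still stand in the holder, moved aside. The middle one now rests close against the third.
- **Bowls, jar and chopstick box:** none looks moved in the last pictures. A pixel difference I ran for the bowls and jar came out at about 8 grey levels for both. I had no noise baseline for it, so it proves little on its own.
- **Contact:** the last wrist reading was near 0 N with the gripper clear of everything. Its largest reading during the job was the 20 N at the floor.

**Disagreement:** the scene and wrist cameras differed by 2–4 mm on the tip's sideways position just before entry. I shifted it 1 mm, and it went in without measurable resistance. The second after handing in could not be checked.

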